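Walk a stuck filter cassette out of its housing from behind

ROBOT

A 6-joint arm with a two-finger parallel gripper is mounted at the origin on the work surface. World frame = base frame: x ahead of the robot, y to its left, z up, the work surface at z = 0. Lengths are in m, angles in rad, forces in N, time in s.
With the tool pointing down it reaches from about 0.3 to 0.875 m from the base axis. Payload 6.4 kg.
Tool frame: the origin (TCP) lies between the finger pads; the fingertips stand 11 mm ahead of it and the grasp point (between the pads) lies 8 mm behind it (ctrl.tcp_to_tips is the y of the fingertips in the tool frame, in m); y points along the fingers, x is the direction in which the jaws open and shut, and the axes are right-handed (so a half turn about y gives the same grasp; the last joint's range is limited). The gripper opens to 85 mm and grips with 20 to 120 N. Pads are 22 mm wide; open, the fingers measure 114 mm over their backs; the gripper's body (76 mm by 85 mm) begins 54 mm behind the grasp point. The pads swing forward as they close: fully open they stand 13 mm farther back than shut.
Start: joints at [1.024, 0.181, 1.607, -0, 1.354, -0.206], TCP at [0.192, 0.542, 0.242] pointing down, gripper open.
Joint ranges: [-2.99, 2.99], [-0.89, 2.07], [0.3, 2.58], [-1.14, 4.28], [0, 2.63], [-3.12, 3.12]. Speed limits (rad/s): [2.57, 2.57, 3.01, 3.14, 3.14, 3.14].

INTERFACE

Orientations are given as a unit quaternion [w, x, y, z].
In Python, from bench import ctrl gives the robot as it stands.
- The arm moves only by the tool apply_moves, never from a script. Its argument "plan" is text: rows parted by semicolons, each of 7 numbers parted by spaces: the shift along the tool's x, y, z each as a share of 0.05 m, from -1 to 1, then the turn, a rotation vector about the tool's x, y, z each as a share of 0.12 rad, from -1 to 1, then the opening, from 0 (shut) to 1 (fully open). In form: dx dy dz wx wy wz claw; .... A call has exactly 5 rows; each row shifts and turns the commanded pose from where the row before left it, along the tool's axes as they then stand; what a row does not reach is not made up. A row lasts 1/10 s, in which the tool goes at most 50 mm and 8.59 degrees, less where a joint would pass 70% of its speed; a pose out of reach is approached as far as the arm can. A call with a number of a shift or a turn outside -1 to 1 is refused whole. A call with a gripper value outside its range is refused whole. The fingers move at their own pace and stop on an object; the grip force is fixed at half the most. Time passes only in rows, so rows that do not move let the fingers close, or fill a call up. It gives the time, the measured TCP pose, the force and the opening at its end, in the units of the state.
- ctrl.get_obs(): the state, without advancing time (a new reading comes with each control period).
- ctrl.camera(name): name is "side" or "top"; returns the picture (480x640x3 uint8, red, green, blue); there is no depth.
- ctrl.get_calibration(name): a dict with "intrinsics" (3x3 intrinsics, pixels), "R" (3x3) and "t" (3): a world point X has camera coordinates R X + t. Camera axes: x right, y down, z forward; pixel columns grow to the right and rows downward; lengths in m; the calibration is good to about 2 mm. A picture is of the moment at which its call begins. get_calibration takes no time and is no camera call.
- ctrl.hand_in(): hands the job in, once; it reports no verdict.
Trained networks look in the newest picture that a camera, given by its name, has taken for a name from the list of things; names that differ only in an ending like _2 or _b are one class to them, and where a whole thing is asked for, a point or a joint stands for the part that bears it (a point fixed in the world has none). Each returns a list of dicts, best first, with "score" (0 to 1); they miss things now and then, are a little off and sometimes report something else, mostly with a low value. They report only what shows in the picture. A call takes as long as a camera call. They do not tell look-alikes from the thing itself.
- ctrl.recognise(camera, target): "point" ([x, y, z] in m, in world coordinates, good to about 4 mm: the middle of the surface that is visible of it).
The state is a dict: "time_s": time; "q": joint angles; "dq": joint speeds; "joint_efforts": joint torques, N m; "eef_pos": TCP position; "eef_rot": TCP orientation; "wrist_force": force on the tool from outside, world axes, zero at the start; "torque": the same for the moment, N m; "opening": opening from 0.0 (shut) to 1.0 (fully open).
Only numpy, scipy, OpenCV 4.12 (cv2) and the standard library are available. Lean on these libraries where they do the work, as an engineer would, in place of code of your own. Each camera call takes 0.05 s, during which the arm holds its last target.

TASK

The white filter cassette is stuck in its housing. With the ejector, push it out from behind through the two square access holes until it stands completely clear of the pocket, flat on the tray in front; it binds when one end gets ahead of the other, so work the two ends out in turn and never force it. Keep the gripper off the cassette, leave the other things on the bench alone, and finally lay the ejector flat on the bench.

Things in the scene. Friction and masses are not known exactly. Their poses are not given: they have to be found in the camera images.
- housing: Fixed grey housing, 156 (x) x 172 (y) x 83 mm high; two black-capped spring plungers on top reach 113 mm. Origin: on the bench under the middle of the outer back face; z up, x points out of the pocket, the way the cassette must go, roughly away from the robot. Back wall x 0 to 8 mm; pocket x 8 to 50, 142 wide, floor 35 above the bench, 42 high, clear roof.
- hole_left (a point): Centre of the left (+y) access hole in the outer back face of the housing, at housing x 0, y 50, z 57 mm. The hole is 22 x 22 mm square, goes straight through the 8 mm wall; axes as the housing.
- hole_right (a point): The same for the right (-y) access hole, at housing x 0, y -50, z 57 mm.
- mouth (a point): Middle of the lower edge of the open pocket mouth, at housing x 50, y 0, z 35 mm; axes as the housing. Level with the pocket floor a tray, 160 mm wide inside, runs from the mouth to an end rim at housing x 150; its rims are 9 mm high.
- cassette: Loose white plastic bar, 40 (x) x 140 (y) x 40 mm high, about 0.25 kg, three round dark ports on its front (+x) face, 1 mm play at either end in the pocket. Origin: centre of its underside; axes as the housing's when seated. It starts with its rear face 0.3 to 1.5 mm off the pocket's back wall, front about flush with the mouth. A push from the ejector above 40 N cracks it.
- rear_left (a point): Lower left corner of the cassette's rear face (cassette x -20, y 70, z 0 mm). Spring plungers 12 mm inside the mouth, 50 mm either side of the middle, press on the cassette's top with about 3 N each: an end takes several newtons to slide (under about 15 N); a push that climbs to 18 to 20 N means it is bound.
- rear_right (a point): Lower right corner of the rear face (cassette x -20, y -70, z 0 mm). Pushed at one end only, the cassette turns a few degrees, then binds between the pocket's end walls and the push rises steeply; pushing at the other end straightens and frees it. It may need two to four turns each; the binding eases when it is about half out.
- ejector: Loose, rigid push tool, 0.2 kg, lying on the bench to one side of the housing: black slab handle 70 (x) x 22 (y) x 44 mm high; a steel rod of 12 mm diameter stands out 80 mm from its +x end (18 mm collar on the first 6 mm), rod axis 22 mm above the handle's underside. Origin: centre of the handle's underside; x along the rod towards its tip, z up.
- rod_tip (a point): Middle of the end face of the ejector's rod (ejector x 115, y 0, z 22 mm).
- sample_jar: Bystander: closed glass jar, 64 mm across, 90 mm high, on the other side of the housing from the ejector. Origin: centre of its underside.
- beaker: Bystander: open glass beaker, 72 mm across, 95 mm high. Origin: centre of its underside.
- weight: Bystander: brass weight with a knob, 60 mm across, 80 mm high. Origin: centre of its underside.
Mind the look-alikes: they are no part of the job. Several things look just like the ejector: the one meant starts nearest to the robot's base.

How it is judged:
By the outcome, as a careful person would: the job done as asked, in the order asked, and still so for the second after the job is handed in, with the robot touching nothing.
It also fails if it takes over 67 s, if anything falls off the work surface, if the arm or the gripper's body presses on something with over 40 N, if the wrist force passes 120 N, or if a joint passes its speed limit or range.

## Working session

There is one attempt and no reset: what is moved stays moved. The work goes in short steps, Python scripts to look and compute and a tool call to move; the robot and the scene stay as the last step left them, time stands still between calls to the robot, and variables do not carry over. Pictures are saved under pics/ and viewed, and the job is handed in when it is done.

Besides the shell and the picture viewer there is one more tool, called after "Call:" by a JSON object that holds its "op" and its "data". apply_moves: Moves the arm, as the interface text tells. Shift numbers are shares of 0.05 m and turn numbers shares of 0.12 rad, none past 1 either way. Its arguments: {"type":"object","properties":{"plan":{"type":"string"}},"required":["plan"]}

```bash
ls; mkdir -p pics; python3 - <<'E'
from bench import ctrl
import cv2, numpy as np
np.set_printoptions(precision=4,suppress=True)
print(ctrl.get_obs())
print(ctrl.tcp_to_tips)
for c in ("top","side"):
    im=ctrl.camera(c); cv2.imwrite(f"pics/{c}0.png",im[:,:,::-1])
    print(ctrl.get_calibration(c))
    for n in ("ejector","housing","cassette","sample_jar","beaker","weight","hole_left","hole_right","rod_tip","mouth"):
        print(c,n,[(np.round(d['point'],3),round(d['score'],2)) for d in ctrl.recognise(c,n)])
E
```

```text
pics
{'time_s': 0.0, 'q': array([ 1.0237,  0.1815,  1.608 ,  0.    ,  1.3538, -0.2063]), 'dq': array([ 0.0004, -0.0008, -0.0008,  0.0011, -0.0013, -0.0034]), 'joint_efforts': array([  0.0001, -44.4888, -35.1328,  -0.0004,   0.0092,  -0.    ]), 'eef_pos': array([0.1919, 0.5415, 0.2414]), 'eef_rot': array([-0.5773,  0.5778,  0.4074, -0.4085]), 'wrist_force': array([1.4575, 0.7044, 0.8671]), 'torque': array([-0.016 , -0.0023,  0.0218]), 'opening': 0.9999417737666696}
0.011
{'intrinsics': array([[482.2333,   0.    , 321.0204],
       [  0.    , 482.2333, 239.9868],
       [  0.    ,   0.    ,   1.    ]]), 'R': array([[-0.0066, -1.    ,  0.0061],
       [-0.9771,  0.0051, -0.2125],
       [ 0.2125, -0.0074, -0.9771]]), 't': array([0.1395, 0.5376, 1.0942])}
top ejector [(array([0.534, 0.564, 0.037]), 0.91), (array([0.446, 0.279, 0.046]), 0.81), (array([0.567, 0.409, 0.044]), 0.8), (array([0.319, 0.592, 0.044]), 0.63)]
top housing [(array([0.694, 0.003, 0.036]), 0.6), (array([0.663, 0.281, 0.054]), 0.25)]
top cassette []
top sample_jar [(array([ 0.458, -0.271,  0.089]), 0.89)]
top beaker [(
[... 782 characters left out ...]
.028]), 0.54), (array([0.558, 0.404, 0.033]), 0.49)]
side housing [(array([ 0.651, -0.014,  0.042]), 0.97)]
side cassette []
side sample_jar [(array([ 0.446, -0.288,  0.07 ]), 0.65)]
side beaker [(array([ 0.683, -0.302,  0.06 ]), 0.87), (array([0.433, 0.271, 0.029]), 0.64)]
side weight [(array([0.652, 0.273, 0.05 ]), 0.67)]
side hole_left [(array([ 0.652, -0.013,  0.041]), 0.61)]
side hole_right [(array([ 0.654, -0.014,  0.046]), 0.88)]
side rod_tip [(array([0.434, 0.272, 0.026]), 0.66), (array([0.313, 0.594, 0.03 ]), 0.63), (array([0.532, 0.558, 0.027]), 0.52), (array([0.562, 0.408, 0.027]), 0.51)]
side mouth [(array([ 0.447, -0.287,  0.069]), 0.66), (array([ 0.651, -0.017,  0.044]), 0.63)]
```

View pics/top0.png

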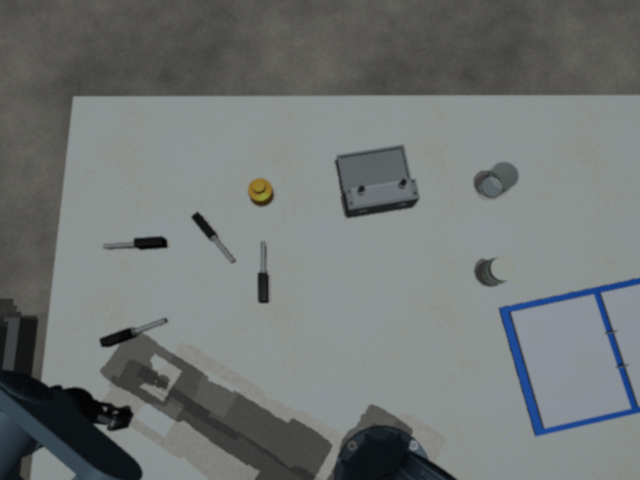

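View pics/side0.png

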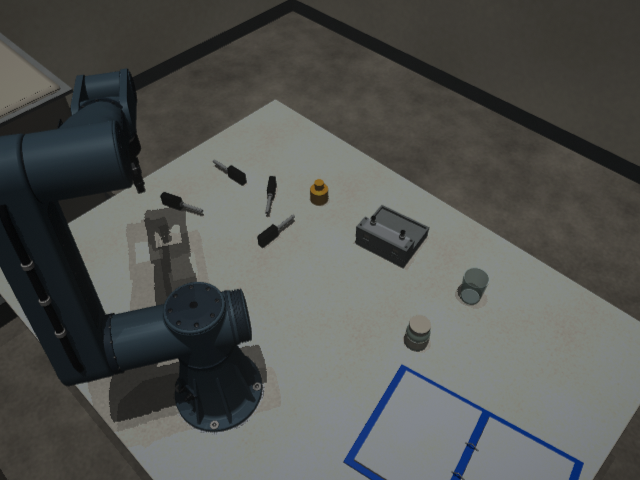

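Ejector candidates in the top view: A (263,272), B (213,238), C (135,243) and D (133,332). Their ranges from the base are about 0.53, 0.70, 0.78 and 0.67 m, so A is the one meant. Next I'll check a close crop of it.

```bash
python3 - <<'E'
import cv2
im=cv2.imread('pics/top0.png')
a=cv2.resize(im[232:312,224:304],(600,600),interpolation=cv2.INTER_CUBIC);cv2.imwrite('pics/cA.png',cv2.convertScaleAbs(a,alpha=1.5))
a=cv2.resize(im[140:220,328:428],(800,640)[:2] and (750,600),interpolation=cv2.INTER_CUBIC);cv2.imwrite('pics/cH.png',cv2.convertScaleAbs(a,alpha=1.5))
im=cv2.imread('pics/side0.png')
a=cv2.resize(im[200:270,345:438],(797,600),interpolation=cv2.INTER_CUBIC);cv2.imwrite('pics/cHs.png',cv2.convertScaleAbs(a,alpha=1.5))
E
```

```text
(no output)
```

View pics/cA.png

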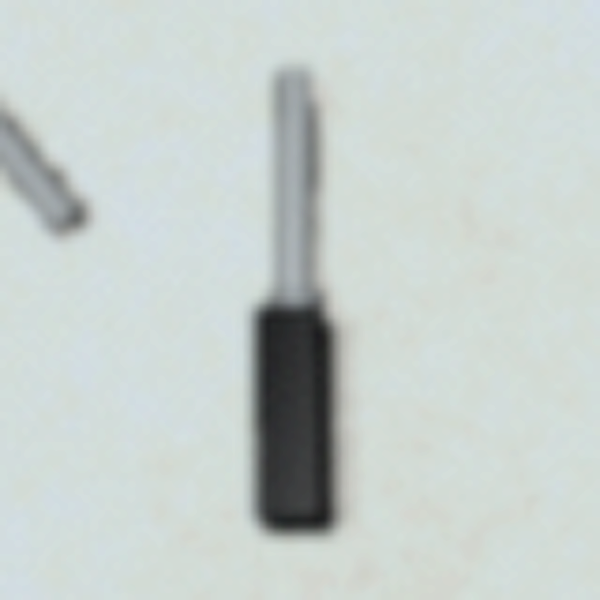

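View pics/cH.png

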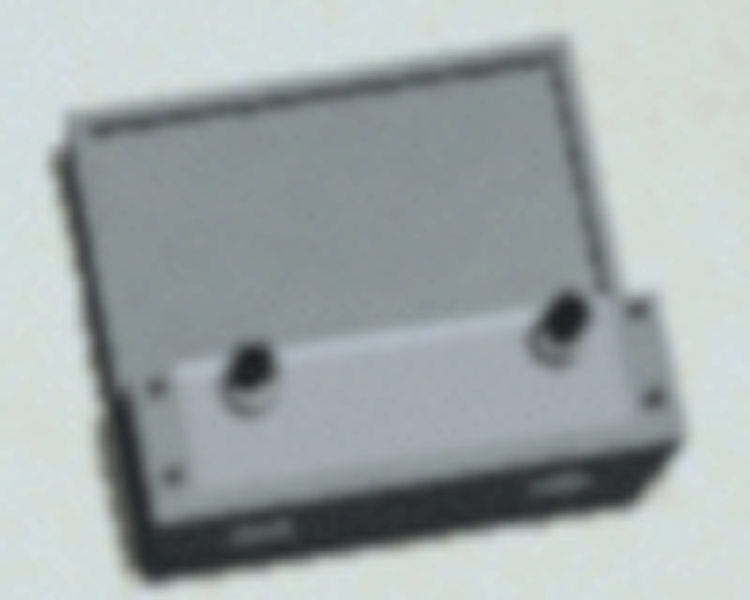

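View pics/cHs.png

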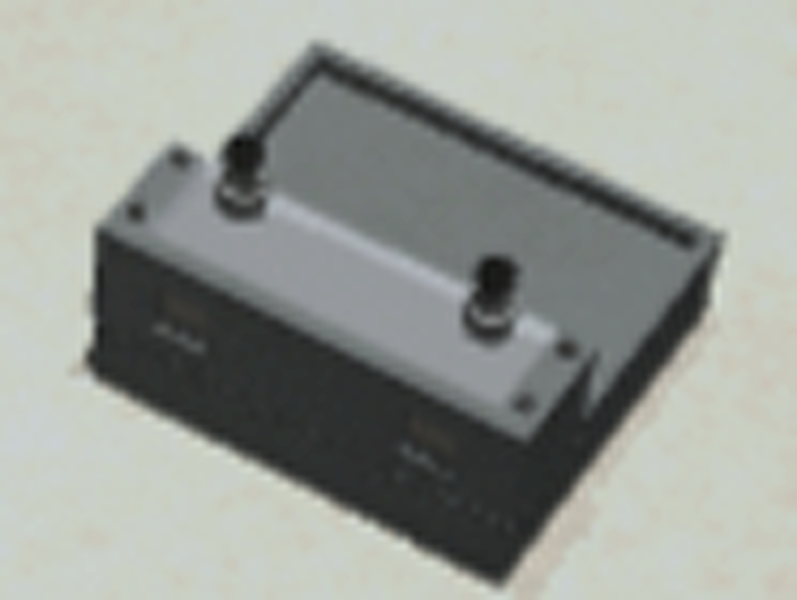

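```bash
cat > h.py <<'E'
from bench import ctrl
import numpy as np
from scipy.optimize import least_squares
from scipy.spatial.transform import Rotation as Rn
np.set_printoptions(precision=4,suppress=True)
cal={c:ctrl.get_calibration(c) for c in("top","side")}
def proj(c,X):
    k=cal[c]; p=np.atleast_2d(X)@k["R"].T+k["t"]; p=p@k["intrinsics"].T
    return p[:,:2]/p[:,2:]
def place(pose,P): # pose x,y,yaw ; P mm
    x,y,a=pose[:3]; P=np.atleast_2d(P)/1000.
    R=np.array([[np.cos(a),-np.sin(a),0],[np.sin(a),np.cos(a),0],[0,0,1]])
    z=pose[3] if len(pose)>3 else 0
    return P@R.T+[x,y,z]
def fit(obs,x0):
    def r(p): return np.concatenate([(proj(c,place(p,P))-uv).ravel() for c,P,uv in obs])
    s=least_squares(r,x0,loss='soft_l1',f_scale=.7); return s.x,r(s.x).reshape(-1,2)
def uc(uv,off,s): return (np.array(uv,float)+.5)/s-.5+off
def tool():
    o=ctrl.get_obs(); w=o['eef_rot']; return o,Rn.from_quat([w[1],w[2],w[3],w[0]]).as_matrix()
H=np.array([0.60,0,0]) 
E
python3 - <<'E'
from h import *
PH=[(0,86,83),(0,-86,83),(0,86,0),(0,-86,0),(50,-86,83),(50,86,83),(156,86,44),(156,-86,44)]
ot=uc([(155,522),(682,440),(150,580),(632,505),(652,292),(125,390),(70,112),(568,40)],[328,140],7.5)
os_=uc([(98,228),(528,440),(95,372),(500,582),(597,355),(178,145),(318,45),(722,235)],[345,200],np.array([797/93,600/70]))
for ob in ([("top",PH,ot)],[("side",PH,os_)],[("top",PH,ot),("side",PH,os_)]):
    p,r=fit(ob,[.62,0,.1]); print(p,np.degrees(p[2])); print(r.round(1).tolist())
PE=[(35,11,44),(-35,11,44),(-35,-11,0),(115,0,28)]
oe=uc([(256,308),(256,525),(332,528),(292,70)],[224,232],7.5)
p,r=fit([("top",PE,oe)],[.42,.28,0]); print(p,np.degrees(p[2]),r)
o,R=tool(); print(R)
E
```

```text
[ 0.6203 -0.0128  0.156 ] 8.936764185989064
[[-0.3, 0.1], [0.6, -0.1], [-1.6, 1.4], [0.6, 0.9], [0.3, -0.1], [0.1, -2.2], [-0.6, -0.0], [0.0, -0.6]]
[ 0.62   -0.0155  0.1578] 9.04314911914053
[[0.1, -0.2], [-0.1, 0.3], [-0.7, 0.6], [0.2, 1.1], [0.2, -0.6], [-0.4, -0.5], [0.0, -0.7], [0.6, 0.0]]
[ 0.6205 -0.0139  0.1574] 9.018131332910517
[[0.2, 0.1], [1.0, -0.2], [-1.1, 1.3], [1.0, 0.8], [0.8, -0.2], [0.6, -2.2], [-0.3, -0.0], [0.4, -0.7], [-0.2, -0.5], [-0.4, -0.0], [-1.0, 0.3], [-0.2, 0.7], [-0.1, -0.9], [-0.7, -0.9], [-0.3, -1.0], [0.3, -0.3]]
[0.4291 0.2764 0.0237] 1.3550909671305238 [[-0.357  -0.4925]
 [-0.2921  0.1016]
 [ 0.8212  1.0117]
 [ 0.0742 -0.3113]]
[[ 0.3343 -0.     -0.9425]
 [ 0.9425  0.      0.3343]
 [ 0.     -1.      0.    ]]
```

The crop shows a black handle at (263,287) with a plain steel rod up to (263,242), so A is my choice. Next is a planning helper.

```bash
cat >> h.py <<'E'
H=np.array([0.6205,-0.0139,0.1574])
def plan(pos,yaw,n,claw,start=None):
    """yaw = heading of ejector x; tool x at yaw+90, tool y down, tool z=-ejector x. prints rows in move units"""
    o,R=tool(); p=o['eef_pos'].copy()
    if start is not None: p,R=start
    c,s=np.cos(yaw),np.sin(yaw)
    Rt=np.array([[-s,0,-c],[c,0,-s],[0,-1,0]])
    rv=Rn.from_matrix(R.T@Rt).as_rotvec()/n; dp=(np.array(pos)-p)/n
    for i in range(n):
        d=R.T@dp/.05
        print(' '.join(f'{v:.3f}' for v in [*d,*(rv/.12),claw]))
        R=R@Rn.from_rotvec(rv).as_matrix(); p=p+dp
    print('err now',(np.array(pos)-o['eef_pos'])*1000)
def st():
    o,R=tool(); print('t',o['time_s'],'pos',o['eef_pos'],'F',o['wrist_force'],'M',o['torque'],'op',round(o['opening'],3),'q',o['q'])
    return o,R
E
python3 -c "
from h import *
st();plan([.429,.276,.13],.024,10,.6)"
```

```text
t 1.1 pos [0.1922 0.542  0.2423] F [-0.4607 -0.0741 -0.0596] M [0.0044 0.0295 0.0128] op 0.997 q [ 1.0237  0.1808  1.607   0.      1.3538 -0.2063]
-0.343 0.225 -0.624 -0.000 -0.304 0.000 0.600
-0.366 0.225 -0.611 -0.000 -0.304 0.000 0.600
-0.388 0.225 -0.598 -0.000 -0.304 0.000 0.600
-0.409 0.225 -0.583 -0.000 -0.304 0.000 0.600
-0.430 0.225 -0.568 -0.000 -0.304 0.000 0.600
-0.451 0.225 -0.552 -0.000 -0.304 0.000 0.600
-0.470 0.225 -0.535 -0.000 -0.304 0.000 0.600
-0.490 0.225 -0.517 -0.000 -0.304 0.000 0.600
-0.508 0.225 -0.499 -0.000 -0.304 0.000 0.600
-0.526 0.225 -0.480 -0.000 -0.304 0.000 0.600
err now [ 236.825  -265.9609 -112.2884]
```

Call:
{"op": "apply_moves", "data": {"plan": "-0.34 0.22 -0.62 0 -0.3 0 0.6; -0.37 0.22 -0.61 0 -0.3 0 0.6; -0.39 0.22 -0.6 0 -0.3 0 0.6; -0.41 0.22 -0.58 0 -0.3 0 0.6; -0.43 0.22 -0.57 0 -0.3 0 0.6"}}

```text
time_s: 1.6
eef_pos: [0.311, 0.4077, 0.1871]
eef_rot: [-0.538, 0.538, 0.459, -0.459]
wrist_force: [0.5, -0.1, 0.2]
opening: 0.603
```

Call:
{"op": "apply_moves", "data": {"plan": "-0.45 0.22 -0.55 0 -0.3 0 0.6; -0.47 0.22 -0.53 0 -0.3 0 0.6; -0.49 0.22 -0.52 0 -0.3 0 0.6; -0.51 0.22 -0.5 0 -0.3 0 0.6; -0.52 0.22 -0.48 0 -0.3 0 0.6"}}

```text
time_s: 2.1
eef_pos: [0.429, 0.2744, 0.1321]
eef_rot: [-0.495, 0.495, 0.505, -0.505]
wrist_force: [0.4, 0.2, -0.1]
opening: 0.599
```

```bash
python3 -c "
from h import *
import cv2
st();plan([.429,.276,.13],.024,1,.6)
for c in ('top','side'): cv2.imwrite(f'pics/{c}1.png',ctrl.camera(c)[:,:,::-1])
a=cv2.imread('pics/top1.png')[222:322,214:314]; b=cv2.imread('pics/side1.png')[150:250,220:320]
cv2.imwrite('pics/m1.png',cv2.resize(cv2.convertScaleAbs(cv2.hconcat([a,b]),alpha=1.5),(800,400),interpolation=2))
"
```

```text
t 2.1 pos [0.429  0.2744 0.1321] F [ 0.4046  0.1621 -0.1262] M [0.0405 0.0308 0.0174] op 0.599 q [ 0.3355  0.1664  1.8656  0.0001  1.1089 -1.2558]
0.032 0.042 -0.000 0.005 -0.029 0.002 0.600
err now [-0.0303  1.6035 -2.0998]
```

View pics/m1.png

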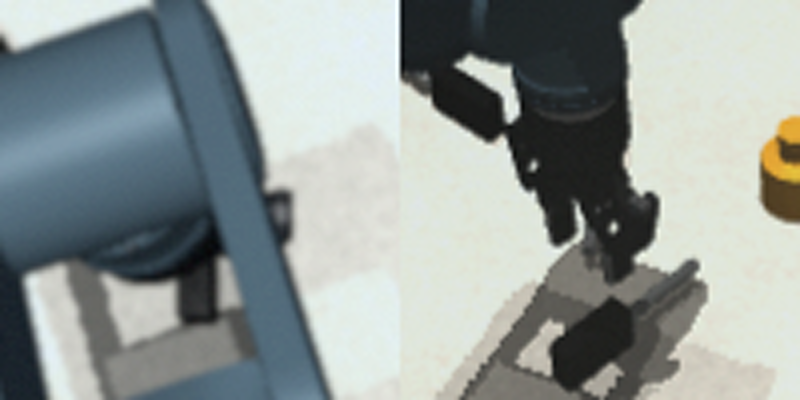

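```bash
python3 -c "
from h import *
P=place([.429,.276,.024],[(-35,11,44),(35,11,44),(35,-11,44),(-35,-11,44),(-35,-11,0),(-35,11,0),(115,0,22)])
print((proj('side',P)-[220,150])*4+[400,0])
"
```

```text
[[545.7666 341.4973]
 [611.1158 291.1383]
 [630.9959 305.3766]
 [565.6677 356.2869]
 [570.1574 392.8838]
 [550.5993 378.17  ]
 [693.7908 261.3714]]
```

The image shows the handle at zoomed (553–633, 297–390) and the tip at (692,265). The fitted pose agrees to about 1 px, so I'm going down.

Call:
{"op": "apply_moves", "data": {"plan": "0.03 0.5 0 0 -0.03 0 0.6; 0 0.5 0 0 0 0 0.6; 0 0.5 0 0 0 0 0.6; 0 0.5 0 0 0 0 0.6; 0 0.3 0 0 0 0 0.6"}}

```text
time_s: 2.7
eef_pos: [0.4267, 0.2773, 0.0157]
eef_rot: [0.495, -0.494, -0.505, 0.506]
wrist_force: [-0.1, 0.3, -0.5]
opening: 0.602
```

Call:
{"op": "apply_moves", "data": {"plan": "0 0 0 0 0 0 0; 0 0 0 0 0 0 0; 0 0 0 0 0 0 0; 0 0 0 0 0 0 0; 0 0 0 0 0 0 0"}}

```text
time_s: 3.2
eef_pos: [0.4284, 0.2773, 0.018]
eef_rot: [-0.494, 0.494, 0.506, -0.505]
wrist_force: [0.1, 0.4, -3.0]
opening: 0.247
```

```bash
python3 -c "
from h import *
st()
"
```

```text
t 3.2 pos [0.4284 0.2773 0.018 ] F [ 0.1432  0.4021 -3.0457] M [-0.0363  0.0523  0.0246] op 0.247 q [ 0.3415  0.3672  1.9026  0.0001  0.8706 -1.2521]
```

```bash
python3 -c "
from h import *
p=place(H,(-145,50,53))[0]; print(p)
st();o,R=tool()
q=o['eef_pos']+[0,0,.05]
plan(q,.024,2,0); plan([p[0],p[1],.075],H[2],13,0,start=(q,R))
"
```

```text
[0.4695 0.0128 0.053 ]
t 3.2 pos [0.4284 0.2773 0.018 ] F [ 0.1432  0.4021 -3.0457] M [-0.0363  0.0523  0.0246] op 0.247 q [ 0.3415  0.3672  1.9026  0.0001  0.8706 -1.2521]
0.000 -0.500 -0.001 0.005 -0.005 0.002 0.000
0.000 -0.500 -0.000 0.005 -0.005 0.002 0.000
err now [ 0.  0. 50.]
-0.408 -0.011 -0.054 0.001 -0.086 0.000 0.000
-0.409 -0.011 -0.050 0.001 -0.086 0.000 0.000
-0.409 -0.011 -0.045 0.001 -0.086 0.000 0.000
-0.410 -0.011 -0.041 0.001 -0.086 0.000 0.000
-0.410 -0.011 -0.037 0.001 -0.086 0.000 0.000
-0.411 -0.011 -0.033 0.001 -0.086 0.000 0.000
-0.411 -0.011 -0.028 0.001 -0.086 0.000 0.000
-0.411 -0.011 -0.024 0.001 -0.086 0.000 0.000
-0.411 -0.011 -0.020 0.001 -0.086 0.000 0.000
-0.412 -0.011 -0.016 0.001 -0.086 0.000 0.000
-0.412 -0.011 -0.011 0.001 -0.086 0.000 0.000
-0.412 -0.011 -0.007 0.001 -0.086 0.000 0.000
-0.412 -0.011 -0.003 0.001 -0.086 0.000 0.000
err now [  41.0601 -264.5577   57.0288]
```

Call:
{"op": "apply_moves", "data": {"plan": "0 -0.25 0 0 0 0 0; 0 -0.5 0 0 0 0 0; -0.2 -0.25 -0.05 0 -0.05 0 0; -0.41 0 -0.05 0 -0.1 0 0; -0.41 0 -0.05 0 -0.1 0 0"}}

```text
time_s: 3.7
eef_pos: [0.4381, 0.2256, 0.0687]
eef_rot: [-0.486, 0.487, 0.514, -0.513]
wrist_force: [0.1, -0.1, -2.0]
opening: 0.248
```

Call:
{"op": "apply_moves", "data": {"plan": "-0.41 0 -0.05 0 -0.09 0 0; -0.41 0 -0.04 0 -0.09 0 0; -0.41 0 -0.04 0 -0.09 0 0; -0.41 0 -0.03 0 -0.09 0 0; -0.41 0 -0.02 0 -0.09 0 0"}}

```text
time_s: 4.2
eef_pos: [0.4542, 0.1233, 0.068]
eef_rot: [-0.472, 0.473, 0.526, -0.526]
wrist_force: [1.3, 0.2, -1.2]
opening: 0.256
```

Call:
{"op": "apply_moves", "data": {"plan": "-0.41 0 -0.02 0 -0.09 0 0; -0.41 0 -0.01 0 -0.09 0 0; -0.41 0 -0.01 0 -0.09 0 0; -0.41 0 0 0 -0.09 0 0; -0.41 0 0 0 -0.09 0 0"}}

```text
time_s: 4.7
eef_pos: [0.4691, 0.0218, 0.068]
eef_rot: [-0.458, 0.458, 0.539, -0.539]
wrist_force: [1.1, -0.1, -1.3]
opening: 0.249
```

```bash
python3 -c "
from h import *
p=place(H,(-145,50,53))[0]
st();plan(p,H[2],1,0)
import cv2
for c in ('top','side'): cv2.imwrite(f'pics/{c}2.png',ctrl.camera(c)[:,:,::-1])
a=cv2.imread('pics/top2.png')[160:260,300:400]; b=cv2.imread('pics/side2.png')[200:300,330:430]
cv2.imwrite('pics/m2.png',cv2.resize(cv2.convertScaleAbs(cv2.hconcat([a,b]),alpha=1.5),(800,400),interpolation=2))
"
```

```text
t 4.7 pos [0.4691 0.0218 0.068 ] F [ 1.0501 -0.1145 -1.3451] M [-0.0309  0.0256  0.0208] op 0.249 q [-0.207   0.1933  1.9948 -0.0003  0.9525 -1.9389]
-0.179 0.300 0.021 0.007 0.032 -0.005 0.000
err now [  0.3981  -9.0336 -15.0079]
```

View pics/m2.png

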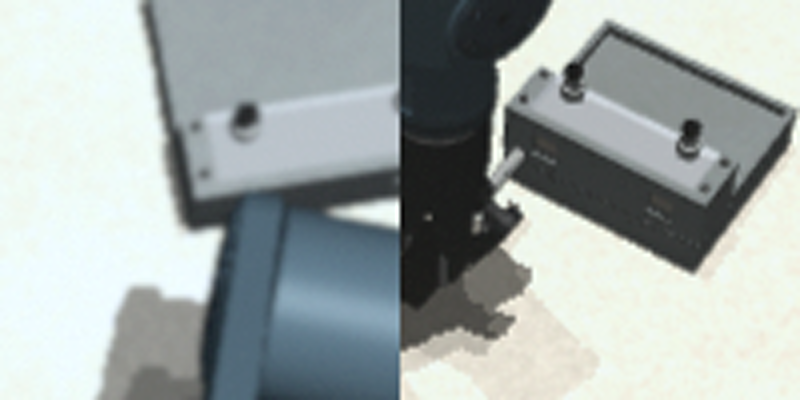

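Call:
{"op": "apply_moves", "data": {"plan": "-0.09 0.1 0.01 0 0.03 0 0; -0.09 0.1 0.01 0 0 0 0; 0 0.1 0 0 0 0 0; 0 0 0 0 0 0 0; 0 0 0 0 0 0 0"}}

```text
time_s: 5.3
eef_pos: [0.4689, 0.0148, 0.0519]
eef_rot: [0.459, -0.459, -0.538, 0.538]
wrist_force: [-0.0, 0.9, -1.2]
opening: 0.253
```

```bash
cat > look.py <<'E'
from h import *
import cv2,sys
n=sys.argv[1]
o,R=st()
for c in ('side',): cv2.imwrite(f'pics/{c}{n}.png',ctrl.camera(c)[:,:,::-1])
b=cv2.imread(f'pics/side{n}.png')[195:275,345:445]
cv2.imwrite(f'pics/m{n}.png',cv2.resize(cv2.convertScaleAbs(b,alpha=1.8),(800,640)if 0 else (750,600),interpolation=2))
f=lambda X:(proj('side',X)-[345,195]+.5)*7.5-.5
tip=o['eef_pos']+R@np.array([0,-.004,-.115])
print('tip pix',f(tip),'tip housing mm',(Rn.from_euler('z',-H[2]).as_matrix()@(tip-[H[0],H[1],0]))*1000,'yaw err',np.arctan2(-R[1,2],-R[0,2])-H[2])
print('L hole corners',f(place(H,[(0,61,68),(0,39,68),(0,39,46),(0,61,46)])).round().tolist())
print('R hole corners',f(place(H,[(0,-39,68),(0,-61,68),(0,-61,46),(0,-39,46)])).round().tolist())
E
python3 look.py 3
```

```text
t 5.3 pos [0.4689 0.0148 0.0519] F [-0.0075  0.9146 -1.2169] M [ 0.0436  0.0025 -0.0344] op 0.253 q [-0.2223  0.2254  1.9989  0.0001  0.9182 -1.951 ]
tip pix [[112.2792 360.3516]] tip housing mm [-30.1848  52.1294  55.8202] yaw err 0.0004631406107085956
L hole corners [[135.0, 284.0], [182.0, 308.0], [178.0, 343.0], [132.0, 319.0]]
R hole corners [[350.0, 393.0], [399.0, 418.0], [393.0, 453.0], [345.0, 428.0]]
```

View pics/m3.png

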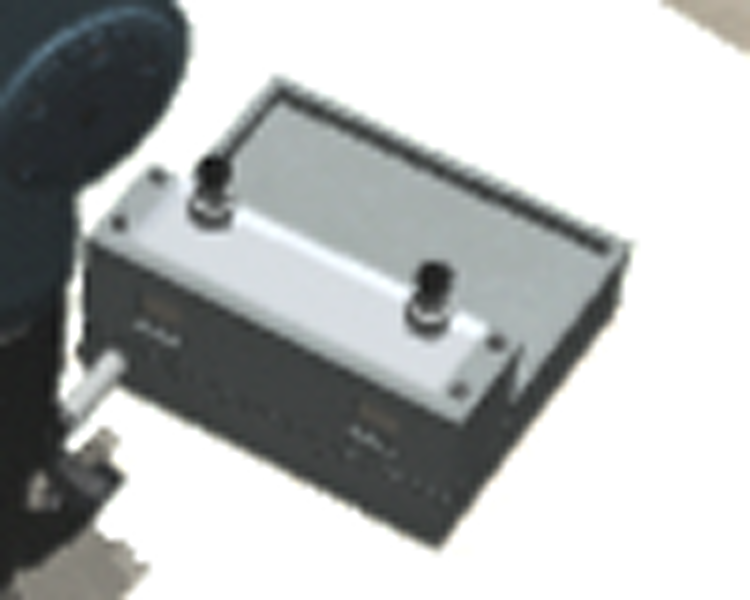

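The side view matches the projection. The rod tip is at (115,360) against a predicted (112,360), and the lower edges of the holes are where I projected them. I'm inserting into the left hole.

Call:
{"op": "apply_moves", "data": {"plan": "-0.04 -0.02 -0.1 0 0 0 0; 0 0 -0.16 0 0 0 0; 0 0 -0.16 0 0 0 0; 0 0 -0.16 0 0 0 0; 0 0 -0.12 0 0 0 0"}}

```text
time_s: 5.85
eef_pos: [0.5053, 0.0179, 0.0534]
eef_rot: [-0.459, 0.459, 0.538, -0.538]
wrist_force: [0.5, -0.9, -2.6]
opening: 0.248
```

```bash
python3 look.py 4
```

```text
t 5.85 pos [0.5053 0.0179 0.0534] F [ 0.4675 -0.874  -2.5836] M [0.0037 0.0139 0.0186] op 0.248 q [-0.1997  0.2912  1.9086  0.      0.9412 -1.9279]
tip pix [[166.1666 303.7947]] tip housing mm [ 6.2149 49.4673 57.4742] yaw err -8.256451360619255e-05
L hole corners [[135.0, 284.0], [182.0, 308.0], [178.0, 343.0], [132.0, 319.0]]
R hole corners [[350.0, 393.0], [399.0, 418.0], [393.0, 453.0], [345.0, 428.0]]
```

View pics/m4.png

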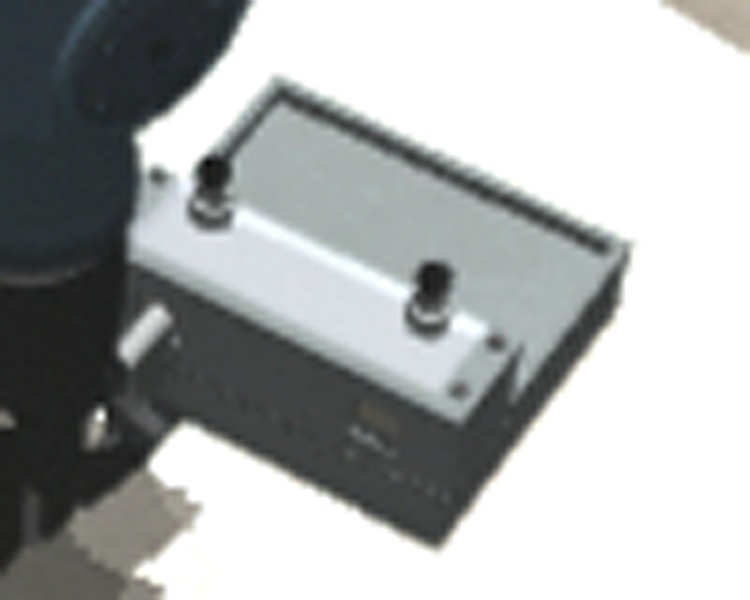

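The rod is in the left hole with no contact. Gentle push next, in 1 mm rows.

Call:
{"op": "apply_moves", "data": {"plan": "0 0 -0.02 0 0 0 0; 0 0 -0.02 0 0 0 0; 0 0 -0.02 0 0 0 0; 0 0 -0.02 0 0 0 0; 0 0 -0.01 0 0 0 0"}}

```text
time_s: 6.4
eef_pos: [0.5068, 0.0185, 0.0528]
eef_rot: [0.46, -0.458, -0.537, 0.539]
wrist_force: [-8.2, -2.4, 2.4]
opening: 0.248
```

Call:
{"op": "apply_moves", "data": {"plan": "0 0 -0.02 0 0 0 0; 0 0 -0.02 0 0 0 0; 0 0 -0.01 0 0 0 0; 0 0 0 0 0 0 0; 0 0 0 0 0 0 0"}}

```text
time_s: 6.9
eef_pos: [0.5087, 0.0191, 0.0528]
eef_rot: [0.461, -0.458, -0.537, 0.539]
wrist_force: [-9.8, -0.4, 4.4]
opening: 0.251
```

```bash
cat > f.py <<'E'
from h import *
o,R=tool()
tip=o['eef_pos']+R@np.array([0,-.004,-.115])
A=Rn.from_euler('z',-H[2]).as_matrix()
print('t',o['time_s'],'tip H mm',A@(tip-[H[0],H[1],0])*1000,'F H',A@o['wrist_force'],'yaw err',np.arctan2(-R[1,2],-R[0,2])-H[2])
E
python3 f.py
```

```text
t 6.9 tip H mm [ 9.7586 50.1196 56.2399] F H [-9.7219  1.0902  4.4006] yaw err 0.00013728185184047614
```

Call:
{"op": "apply_moves", "data": {"plan": "0 0 -0.02 0 0 0 0; 0 0 -0.02 0 0 0 0; 0 0 -0.02 0 0 0 0; 0 0 0 0 0 0 0; 0 0 0 0 0 0 0"}}

```text
time_s: 7.4
eef_pos: [0.5112, 0.0198, 0.0527]
eef_rot: [0.461, -0.457, -0.537, 0.539]
wrist_force: [-10.9, 0.6, 5.5]
opening: 0.247
```

```bash
python3 f.py
```

```text
t 7.4 tip H mm [12.3746 50.4966 56.0636] F H [-10.6346   2.2673   5.481 ] yaw err 0.0005359395491429386
```

Call:
{"op": "apply_moves", "data": {"plan": "0 -0.01 -0.02 0 0 0 0; 0 0 -0.02 0 0 0 0; 0 0 -0.02 0 0 0 0; 0 0 0 0 0 0 0; 0 0 0 0 0 0 0"}}

```text
time_s: 7.9
eef_pos: [0.513, 0.0206, 0.0527]
eef_rot: [0.461, -0.456, -0.536, 0.54]
wrist_force: [-14.2, 0.6, 5.4]
opening: 0.25
```

```bash
python3 f.py
```

```text
t 7.9 tip H mm [14.2543 50.9701 55.7371] F H [-13.9258   2.8032   5.3798] yaw err 0.0008596303136181593
```

Call:
{"op": "apply_moves", "data": {"plan": "0 0 0.2 0 0 0 0; 0 0 0.4 0 0 0 0; 0 0 0.2 0 0 0 0; -0.2 0 0 0 0 0 0; -0.4 0 0 0 0 0 0"}}

```text
time_s: 8.4
eef_pos: [0.4827, -0.0162, 0.0541]
eef_rot: [-0.459, 0.459, 0.538, -0.538]
wrist_force: [-0.1, 0.5, -2.3]
opening: 0.251
```

Call:
{"op": "apply_moves", "data": {"plan": "-0.5 0 0 0 0 0 0; -0.5 0 0 0 0 0 0; -0.3 0 0 0 0 0 0; -0.1 0 0 0 0 0 0; 0 0 0 0 0 0 0"}}

```text
time_s: 8.9
eef_pos: [0.4935, -0.0858, 0.0538]
eef_rot: [-0.46, 0.46, 0.537, -0.537]
wrist_force: [-1.3, 1.0, -2.0]
opening: 0.249
```

```bash
python3 f.py; python3 look.py 5
```

```text
t 8.9 tip H mm [-21.7473 -51.2699  57.8384] F H [-1.1017  1.1465 -1.9807] yaw err -0.0016109016289611033
t 8.9 pos [ 0.4935 -0.0858  0.0538] F [-1.2678  0.9596 -1.9807] M [0.0544 0.0128 0.0446] op 0.249 q [-0.4097  0.2817  1.9203  0.0002  0.9394 -2.1364]
tip pix [[347.1444 458.7916]] tip housing mm [-21.7473 -51.2699  57.8384] yaw err -0.0016109016289611033
L hole corners [[135.0, 284.0], [182.0, 308.0], [178.0, 343.0], [132.0, 319.0]]
R hole corners [[350.0, 393.0], [399.0, 418.0], [393.0, 453.0], [345.0, 428.0]]
```

View pics/m5.png

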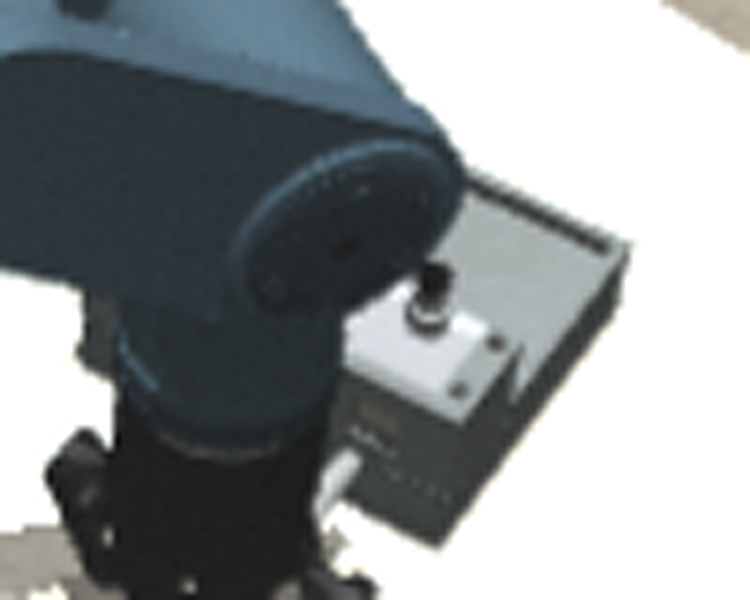

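The tip is at (352,458), close to the prediction, so the ejector has not slipped in the grip. I'm inserting on the right.

Call:
{"op": "apply_moves", "data": {"plan": "0.02 0 -0.14 0 0 0 0; 0 0 -0.2 0 0 0 0; 0 0 -0.18 0 0 0 0; 0 0 -0.06 0 0 0 0; 0 0 -0.02 0 0 0 0"}}

```text
time_s: 9.45
eef_pos: [0.5229, -0.0791, 0.0536]
eef_rot: [0.459, -0.459, -0.538, 0.538]
wrist_force: [-1.6, 0.3, -0.5]
opening: 0.253
```

Call:
{"op": "apply_moves", "data": {"plan": "0 0 -0.02 0 0 0 0; 0 0 -0.02 0 0 0 0; 0 0 -0.02 0 0 0 0; 0 0 -0.02 0 0 0 0; 0 0 0 0 0 0 0"}}

```text
time_s: 9.95
eef_pos: [0.5251, -0.079, 0.0534]
eef_rot: [0.46, -0.458, -0.537, 0.538]
wrist_force: [-6.1, -2.1, -0.2]
opening: 0.251
```

```bash
python3 f.py
```

```text
t 9.95 tip H mm [ 10.5708 -49.4607  57.0517] F H [-6.3669 -1.1115 -0.2428] yaw err -0.0006143335187050181
```

Call:
{"op": "apply_moves", "data": {"plan": "0 0 -0.02 0 0 0 0; 0 0 -0.02 0 0 0 0; 0 0 -0.02 0 0 0 0; 0 0 -0.02 0 0 0 0; 0 0 0 0 0 0 0"}}

```text
time_s: 10.45
eef_pos: [0.5291, -0.0788, 0.0535]
eef_rot: [0.46, -0.459, -0.537, 0.538]
wrist_force: [-6.5, -3.3, 0.4]
opening: 0.251
```

Call:
{"op": "apply_moves", "data": {"plan": "0 0 -0.02 0 0 0 0; 0 0 -0.02 0 0 0 0; 0 0 -0.02 0 0 0 0; 0 0 0 0 0 0 0; 0 0 0 0 0 0 0"}}

```text
time_s: 10.95
eef_pos: [0.5321, -0.0785, 0.0534]
eef_rot: [0.46, -0.459, -0.537, 0.538]
wrist_force: [-5.8, -3.0, 0.4]
opening: 0.254
```

```bash
python3 f.py
```

```text
t 10.95 tip H mm [ 17.5662 -50.0702  57.0962] F H [-6.1729 -2.1011  0.367 ] yaw err -0.0011345383051700741
```

Call:
{"op": "apply_moves", "data": {"plan": "0 0 -0.02 0 0 0 0; 0 0 -0.02 0 0 0 0; 0 0 -0.02 0 0 0 0; 0 0 0 0 0 0 0; 0 0 0 0 0 0 0"}}

```text
time_s: 11.45
eef_pos: [0.5347, -0.0783, 0.0534]
eef_rot: [0.46, -0.459, -0.536, 0.538]
wrist_force: [-7.9, -4.9, 1.3]
opening: 0.25
```

```bash
python3 f.py
```

```text
t 11.45 tip H mm [ 20.1916 -50.263   56.96  ] F H [-8.6146 -3.639   1.3357] yaw err -0.0013534012125157313
```

Call:
{"op": "apply_moves", "data": {"plan": "0 0 0.2 0 0 0 0; 0 0 0.4 0 0 0 0; 0 0 0.25 0 0 0 0; 0.2 0 0 0 0 0 0; 0.4 0 0 0 0 0 0"}}

```text
time_s: 11.95
eef_pos: [0.4903, -0.0548, 0.0543]
eef_rot: [-0.459, 0.46, 0.537, -0.537]
wrist_force: [0.5, 0.6, -1.5]
opening: 0.249
```

Call:
{"op": "apply_moves", "data": {"plan": "0.5 0 0 0 0 0 0; 0.5 0 0 0 0 0 0; 0.3 0 0 0 0 0 0; 0.1 0 0 0 0 0 0; 0 0 0 0 0 0 0"}}

```text
time_s: 12.45
eef_pos: [0.4791, 0.0153, 0.0539]
eef_rot: [-0.459, 0.459, 0.538, -0.538]
wrist_force: [0.8, -0.6, -1.9]
opening: 0.253
```

```bash
python3 f.py
```

```text
t 12.45 tip H mm [-20.0512  51.14    58.0023] F H [ 0.7264 -0.7174 -1.9359] yaw err 0.001218488206241236
```

Call:
{"op": "apply_moves", "data": {"plan": "-0.02 0 -0.14 0 0 0 0; 0 0.01 -0.2 0 0 0 0; 0 0 -0.2 0 0 0 0; 0 0 -0.1 0 0 0 0; 0 0 -0.02 0 0 0 0"}}

```text
time_s: 12.95
eef_pos: [0.5127, 0.0187, 0.0533]
eef_rot: [-0.459, 0.459, 0.538, -0.538]
wrist_force: [0.4, 0.2, -2.1]
opening: 0.25
```

Call:
{"op": "apply_moves", "data": {"plan": "0 0 -0.02 0 0 0 0; 0 0 -0.02 0 0 0 0; 0 0 -0.02 0 0 0 0; 0 0 -0.02 0 0 0 0; 0 0 -0.02 0 0 0 0"}}

```text
time_s: 13.45
eef_pos: [0.5145, 0.0197, 0.0528]
eef_rot: [0.46, -0.458, -0.537, 0.539]
wrist_force: [-8.8, -1.2, 3.3]
opening: 0.248
```

```bash
python3 f.py
```

```text
t 13.45 tip H mm [15.614  49.8487 56.3364] F H [-8.9046  0.2096  3.2875] yaw err 3.862745744462326e-05
```

Call:
{"op": "apply_moves", "data": {"plan": "0 0 -0.02 0 0 0 0; 0 0 -0.02 0 0 0 0; 0 0 -0.02 0 0 0 0; 0 0 -0.02 0 0 0 0; 0 0 0 0 0 0 0"}}

```text
time_s: 13.95
eef_pos: [0.5185, 0.0208, 0.0528]
eef_rot: [0.46, -0.458, -0.537, 0.539]
wrist_force: [-6.9, 1.0, 1.2]
opening: 0.252
```

Call:
{"op": "apply_moves", "data": {"plan": "0 0 -0.02 0 0 0 0; 0 0 -0.02 0 0 0 0; 0 0 -0.02 0 0 0 0; 0 0 0 0 0 0 0; 0 0 0 0 0 0 0"}}

```text
time_s: 14.45
eef_pos: [0.521, 0.0215, 0.0527]
eef_rot: [0.461, -0.457, -0.537, 0.539]
wrist_force: [-9.0, 1.6, 2.5]
opening: 0.246
```

```bash
python3 f.py
```

```text
t 14.45 tip H mm [22.3009 50.6249 56.1082] F H [-8.6343  3.0242  2.5101] yaw err 0.0006614756845391978
```

Call:
{"op": "apply_moves", "data": {"plan": "0 -0.01 -0.02 0 0 0 0; 0 0 -0.02 0 0 0 0; 0 0 -0.02 0 0 0 0; 0 0 0 0 0 0 0; 0 0 0 0 0 0 0"}}

```text
time_s: 14.95
eef_pos: [0.5238, 0.0221, 0.0529]
eef_rot: [0.461, -0.457, -0.537, 0.539]
wrist_force: [-7.5, 1.5, 0.9]
opening: 0.248
```

```bash
python3 f.py
```

```text
t 14.95 tip H mm [25.195  50.789  56.3486] F H [-7.1842  2.7089  0.9364] yaw err 0.0007684719742760138
```

Call:
{"op": "apply_moves", "data": {"plan": "0 0 -0.02 0 0 0 0; 0 0 -0.02 0 0 0 0; 0 0 -0.01 0 0 0 0; 0 0 0 0 0 0 0; 0 0 0 0 0 0 0"}}

```text
time_s: 15.45
eef_pos: [0.5262, 0.0225, 0.0529]
eef_rot: [0.461, -0.457, -0.537, 0.539]
wrist_force: [-7.1, 1.5, 0.5]
opening: 0.25
```

```bash
python3 f.py
```

```text
t 15.45 tip H mm [27.6216 50.872  56.3231] F H [-6.7702  2.5825  0.4552] yaw err 0.000894222177003523
```

Call:
{"op": "apply_moves", "data": {"plan": "0 0 0.2 0 0 0 0; 0 0 0.5 0 0 0 0; 0 0 0.28 0 0 0 0; -0.2 0 0 0 0 0 0; -0.4 0 0 0 0 0 0"}}

```text
time_s: 15.95
eef_pos: [0.4853, -0.0156, 0.0541]
eef_rot: [-0.458, 0.459, 0.538, -0.538]
wrist_force: [-0.2, -0.6, -1.5]
opening: 0.252
```

Call:
{"op": "apply_moves", "data": {"plan": "-0.5 0 0 0 0 0 0; -0.5 0 0 0 0 0 0; -0.3 0 0 0 0 0 0; -0.1 0 0 0 0 0 0; 0 0 0 0 0 0 0"}}

```text
time_s: 16.45
eef_pos: [0.4964, -0.0852, 0.0538]
eef_rot: [-0.459, 0.46, 0.537, -0.537]
wrist_force: [-0.3, 0.0, -1.5]
opening: 0.251
```

```bash
python3 f.py;python3 look.py 6
```

```text
t 16.45 tip H mm [-18.7622 -51.179   57.8713] F H [-0.3323  0.0902 -1.476 ] yaw err -0.001502802682450205
t 16.45 pos [ 0.4964 -0.0852  0.0538] F [-0.3423  0.037  -1.476 ] M [0.0364 0.064  0.021 ] op 0.251 q [-0.4062  0.2868  1.9133  0.0002  0.9412 -2.133 ]
tip pix [[350.7948 453.7435]] tip housing mm [-18.7622 -51.179   57.8713] yaw err -0.001502802682450205
L hole corners [[135.0, 284.0], [182.0, 308.0], [178.0, 343.0], [132.0, 319.0]]
R hole corners [[350.0, 393.0], [399.0, 418.0], [393.0, 453.0], [345.0, 428.0]]
```

View pics/m6.png

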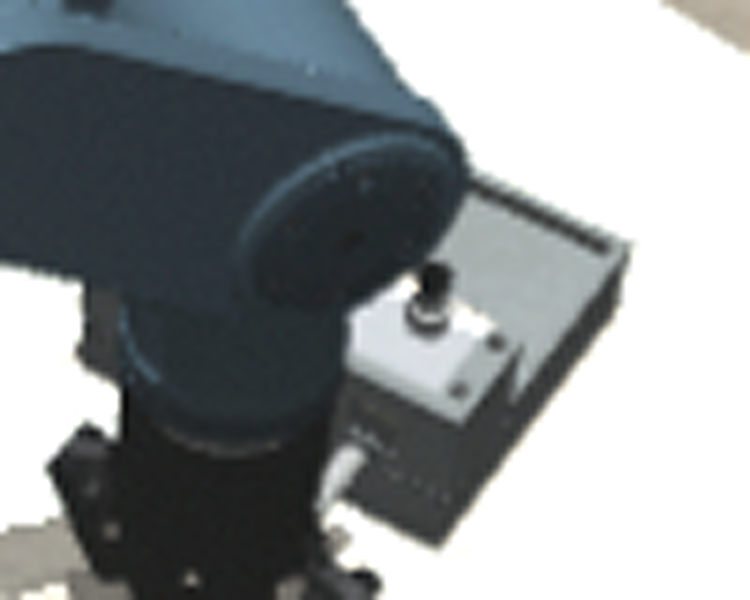

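Call:
{"op": "apply_moves", "data": {"plan": "0.02 0 -0.14 0 0 0 0; 0 0 -0.22 0 0 0 0; 0 0 -0.22 0 0 0 0; 0 0 -0.12 0 0 0 0; 0 0 -0.04 0 0 0 0"}}

```text
time_s: 17.0
eef_pos: [0.5337, -0.0775, 0.0539]
eef_rot: [-0.459, 0.459, 0.538, -0.538]
wrist_force: [-0.1, 0.2, -1.7]
opening: 0.246
```

Call:
{"op": "apply_moves", "data": {"plan": "0 0 -0.02 0 0 0 0; 0 0 -0.02 0 0 0 0; 0 0 -0.02 0 0 0 0; 0 0 -0.02 0 0 0 0; 0 0 -0.02 0 0 0 0"}}

```text
time_s: 17.5
eef_pos: [0.5357, -0.0773, 0.0534]
eef_rot: [0.46, -0.458, -0.537, 0.538]
wrist_force: [-7.7, -2.0, 1.8]
opening: 0.249
```

```bash
python3 f.py
```

```text
t 17.5 tip H mm [ 21.3701 -49.3432  56.9759] F H [-7.9002 -0.7597  1.7725] yaw err -0.0004106473145351064
```

Call:
{"op": "apply_moves", "data": {"plan": "0 0 -0.02 0 0 0 0; 0 0 -0.02 0 0 0 0; 0 0 -0.02 0 0 0 0; 0 0 -0.02 0 0 0 0; 0 0 0 0 0 0 0"}}

```text
time_s: 18.0
eef_pos: [0.5401, -0.077, 0.0535]
eef_rot: [0.46, -0.459, -0.537, 0.538]
wrist_force: [-4.8, -1.8, -0.7]
opening: 0.253
```

Call:
{"op": "apply_moves", "data": {"plan": "0 0 -0.02 0 0 0 0; 0 0 -0.02 0 0 0 0; 0 0 -0.02 0 0 0 0; 0 0 -0.02 0 0 0 0; 0 0 0 0 0 0 0"}}

```text
time_s: 18.5
eef_pos: [0.544, -0.0766, 0.0536]
eef_rot: [0.46, -0.459, -0.537, 0.538]
wrist_force: [-4.7, -4.2, -0.1]
opening: 0.247
```

```bash
python3 f.py
```

```text
t 18.5 tip H mm [ 29.631  -50.0133  57.2298] F H [-5.2918 -3.389  -0.0902] yaw err -0.0010536056698130791
```

Call:
{"op": "apply_moves", "data": {"plan": "0 0 -0.02 0 0 0 0; 0 0 -0.02 0 0 0 0; 0 0 -0.02 0 0 0 0; 0 0 -0.02 0 0 0 0; 0 0 0 0 0 0 0"}}

```text
time_s: 19.0
eef_pos: [0.5477, -0.076, 0.0535]
eef_rot: [0.46, -0.459, -0.537, 0.538]
wrist_force: [-6.6, -4.0, 1.6]
opening: 0.249
```

```bash
python3 f.py
```

```text
t 19.0 tip H mm [ 33.4018 -50.0472  57.0996] F H [-7.1039 -2.9497  1.5594] yaw err -0.0010683617191168948
```

Call:
{"op": "apply_moves", "data": {"plan": "0 0 0.25 0 0 0 0; 0 0 0.5 0 0 0 0; 0 0 0.35 0 0 0 0; 0.2 0 0 0 0 0 0; 0.4 0 0 0 0 0 0"}}

```text
time_s: 19.5
eef_pos: [0.4909, -0.055, 0.0543]
eef_rot: [-0.459, 0.461, 0.537, -0.537]
wrist_force: [1.5, 0.2, -2.2]
opening: 0.25
```

Call:
{"op": "apply_moves", "data": {"plan": "0.5 0 0 0 0 0 0; 0.5 0 0 0 0 0 0; 0.3 0 0 0 0 0 0; 0.1 0 0 0 0 0 0; 0 0 0 0 0 0 0"}}

```text
time_s: 20.0
eef_pos: [0.4797, 0.0153, 0.0539]
eef_rot: [-0.459, 0.459, 0.538, -0.538]
wrist_force: [0.2, -0.4, -1.8]
opening: 0.252
```

```bash
python3 f.py
```

```text
t 20.0 tip H mm [-19.5007  51.0564  58.0098] F H [ 0.1834 -0.4251 -1.8355] yaw err 0.0012040975524628128
```

Call:
{"op": "apply_moves", "data": {"plan": "-0.02 0 -0.16 0 0 0 0; 0 0.01 -0.26 0 0 0 0; 0 0 -0.26 0 0 0 0; 0 0 -0.16 0 0 0 0; 0 0 -0.05 0 0 0 0"}}

```text
time_s: 20.5
eef_pos: [0.5249, 0.0201, 0.0534]
eef_rot: [-0.459, 0.46, 0.538, -0.537]
wrist_force: [0.1, -1.0, -2.8]
opening: 0.25
```

Call:
{"op": "apply_moves", "data": {"plan": "0 0 -0.02 0 0 0 0; 0 0 -0.02 0 0 0 0; 0 0 -0.02 0 0 0 0; 0 0 -0.02 0 0 0 0; 0 0 -0.02 0 0 0 0"}}

```text
time_s: 21.0
eef_pos: [0.5269, 0.0216, 0.0529]
eef_rot: [0.46, -0.458, -0.537, 0.539]
wrist_force: [-7.8, -2.6, 2.7]
opening: 0.251
```

```bash
python3 f.py
```

```text
t 21.0 tip H mm [28.1098 49.7094 56.5436] F H [-8.0758 -1.391   2.658 ] yaw err -2.7848929206319983e-06
```

Left contact is at about 27 mm. I'm pushing it on towards about 41 mm.

Call:
{"op": "apply_moves", "data": {"plan": "0 0 -0.02 0 0 0 0; 0 0 -0.02 0 0 0 0; 0 0 -0.02 0 0 0 0; 0 0 -0.02 0 0 0 0; 0 0 0 0 0 0 0"}}

```text
time_s: 21.5
eef_pos: [0.5308, 0.0224, 0.0529]
eef_rot: [0.46, -0.458, -0.537, 0.539]
wrist_force: [-5.9, -0.3, 0.3]
opening: 0.253
```

Call:
{"op": "apply_moves", "data": {"plan": "0 0 -0.02 0 0 0 0; 0 0 -0.02 0 0 0 0; 0 0 -0.02 0 0 0 0; 0 0 -0.02 0 0 0 0; 0 0 0 0 0 0 0"}}

```text
time_s: 22.0
eef_pos: [0.5345, 0.0232, 0.0528]
eef_rot: [0.46, -0.458, -0.537, 0.539]
wrist_force: [-7.2, -0.5, 1.4]
opening: 0.249
```

```bash
python3 f.py
```

```text
t 22.0 tip H mm [35.8433 50.1108 56.4031] F H [-7.2223  0.6474  1.3504] yaw err 0.00023327127801303638
```

Call:
{"op": "apply_moves", "data": {"plan": "0 0 -0.02 0 0 0 0; 0 0 -0.02 0 0 0 0; 0 0 -0.02 0 0 0 0; 0 0 -0.02 0 0 0 0; 0 0 0 0 0 0 0"}}

```text
time_s: 22.5
eef_pos: [0.5401, 0.0237, 0.0532]
eef_rot: [0.459, -0.459, -0.538, 0.538]
wrist_force: [-0.6, -0.1, -2.4]
opening: 0.252
```

```bash
python3 f.py; python3 look.py 7
```

```text
t 22.5 tip H mm [41.4744 49.6877 57.1319] F H [-0.5609  0.0249 -2.4008] yaw err -7.581485114882547e-05
t 22.5 pos [0.5401 0.0237 0.0532] F [-0.5579 -0.0633 -2.4008] M [0.013  0.1944 0.0216] op 0.252 q [-0.1759  0.357   1.8188  0.0001  0.9661 -1.9041]
tip pix [[211.1839 250.2738]] tip housing mm [41.4744 49.6877 57.1319] yaw err -7.581485114882547e-05
L hole corners [[135.0, 284.0], [182.0, 308.0], [178.0, 343.0], [132.0, 319.0]]
R hole corners [[350.0, 393.0], [399.0, 418.0], [393.0, 453.0], [345.0, 428.0]]
```

View pics/m7.png

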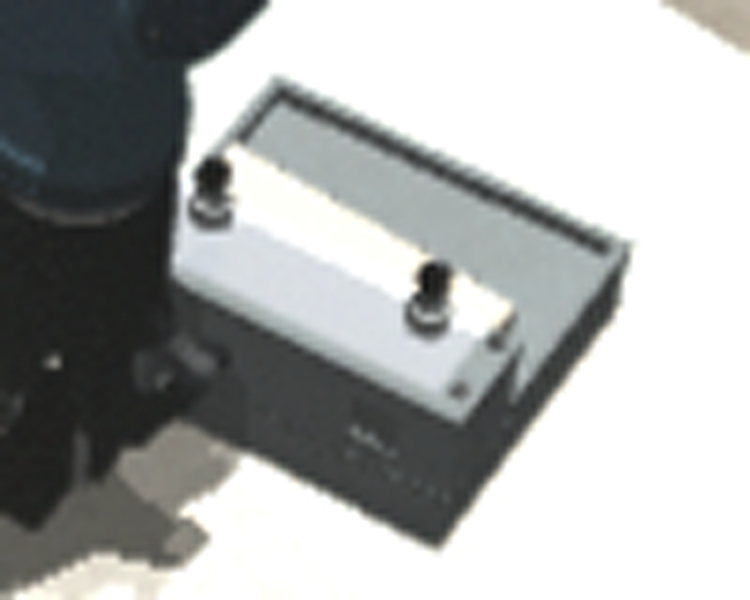

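The white bar now stands out over the tray, and the left plunger has been passed. Right end next.

Call:
{"op": "apply_moves", "data": {"plan": "0 0 0.3 0 0 0 0; 0 0 0.5 0 0 0 0; 0 0 0.35 0 0 0 0; -0.2 0 0 0 0 0 0; -0.4 0 0 0 0 0 0"}}

```text
time_s: 23.05
eef_pos: [0.4885, -0.015, 0.0536]
eef_rot: [-0.458, 0.459, 0.538, -0.538]
wrist_force: [0.3, 0.1, -1.8]
opening: 0.247
```

Call:
{"op": "apply_moves", "data": {"plan": "-0.5 0 0 0 0 0 0; -0.5 0 0 0 0 0 0; -0.3 0 0 0 0 0 0; -0.1 0 0 0 0 0 0; 0 0 0 0 0 0 0"}}

```text
time_s: 23.55
eef_pos: [0.4995, -0.0847, 0.0533]
eef_rot: [-0.459, 0.46, 0.538, -0.537]
wrist_force: [-1.0, -0.8, -1.1]
opening: 0.247
```

```bash
python3 f.py
```

```text
t 23.55 tip H mm [-15.6532 -51.1392  57.3659] F H [-1.1685 -0.6714 -1.0958] yaw err -0.0014949576822455013
```

Insert from -15.7 to about 30 mm.

Call:
{"op": "apply_moves", "data": {"plan": "0.02 0 -0.16 0 0 0 0; 0 0 -0.26 0 0 0 0; 0 0 -0.26 0 0 0 0; 0 0 -0.18 0 0 0 0; 0 0 -0.06 0 0 0 0"}}

```text
time_s: 24.05
eef_pos: [0.5454, -0.0751, 0.0533]
eef_rot: [-0.459, 0.459, 0.538, -0.538]
wrist_force: [-1.2, 0.1, -1.4]
opening: 0.251
```

Call:
{"op": "apply_moves", "data": {"plan": "0 0 -0.02 0 0 0 0; 0 0 -0.02 0 0 0 0; 0 0 -0.02 0 0 0 0; 0 0 -0.02 0 0 0 0; 0 0 -0.02 0 0 0 0"}}

```text
time_s: 24.55
eef_pos: [0.548, -0.0753, 0.053]
eef_rot: [0.46, -0.458, -0.537, 0.538]
wrist_force: [-6.1, -2.0, 0.6]
opening: 0.251
```

```bash
python3 f.py
```

```text
t 24.55 tip H mm [ 33.7474 -49.3283  56.6438] F H [-6.3475 -1.0032  0.5747] yaw err -0.00034450238972760783
```

Call:
{"op": "apply_moves", "data": {"plan": "0 0 -0.02 0 0 0 0; 0 0 -0.02 0 0 0 0; 0 0 -0.02 0 0 0 0; 0 0 -0.02 0 0 0 0; 0 0 0 0 0 0 0"}}

```text
time_s: 25.05
eef_pos: [0.5526, -0.075, 0.0532]
eef_rot: [0.46, -0.459, -0.537, 0.538]
wrist_force: [-3.3, -2.3, -1.3]
opening: 0.253
```

Call:
{"op": "apply_moves", "data": {"plan": "0 0 -0.02 0 0 0 0; 0 0 -0.02 0 0 0 0; 0 0 -0.02 0 0 0 0; 0 0 -0.02 0 0 0 0; 0 0 0 0 0 0 0"}}

```text
time_s: 25.55
eef_pos: [0.5577, -0.0739, 0.0534]
eef_rot: [-0.459, 0.459, 0.538, -0.538]
wrist_force: [0.1, -0.3, -1.3]
opening: 0.246
```

```bash
python3 f.py
```

```text
t 25.55 tip H mm [ 43.5802 -49.4028  57.4821] F H [ 0.0344 -0.2933 -1.3328] yaw err 5.253390388004764e-05
```

Call:
{"op": "apply_moves", "data": {"plan": "0 0 -0.03 0 0 0 0; 0 0 -0.03 0 0 0 0; 0 0 -0.03 0 0 0 0; 0 0 -0.03 0 0 0 0; 0 0 0 0 0 0 0"}}

```text
time_s: 26.05
eef_pos: [0.5635, -0.073, 0.0533]
eef_rot: [-0.459, 0.459, 0.538, -0.538]
wrist_force: [0.5, -0.1, -2.2]
opening: 0.252
```

```bash
python3 f.py; python3 look.py 8
```

```text
t 26.05 tip H mm [ 49.4213 -49.4799  57.3962] F H [ 0.4361 -0.2086 -2.1993] yaw err -8.040800655456648e-05
t 26.05 pos [ 0.5635 -0.073   0.0533] F [ 0.4634 -0.1377 -2.1993] M [-0.0781  0.0623 -0.0235] op 0.252 q [-0.3378  0.4066  1.7473  0.0001  0.9874 -2.066 ]
tip pix [[432.8312 343.3661]] tip housing mm [ 49.4213 -49.4799  57.3962] yaw err -8.040800655456648e-05
L hole corners [[135.0, 284.0], [182.0, 308.0], [178.0, 343.0], [132.0, 319.0]]
R hole corners [[350.0, 393.0], [399.0, 418.0], [393.0, 453.0], [345.0, 428.0]]
```

View pics/m8.png

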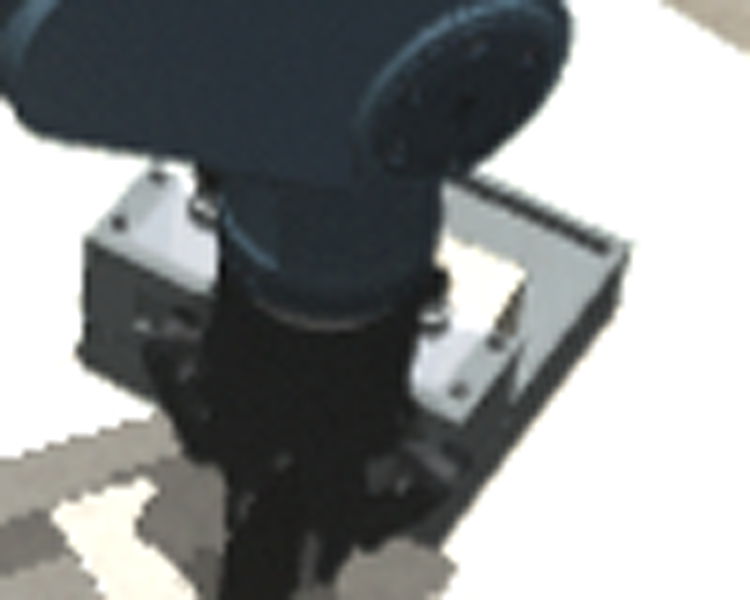

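Call:
{"op": "apply_moves", "data": {"plan": "0 0 0.35 0 0 0 0; 0 0 0.6 0 0 0 0; 0 0 0.4 0 0 0 0; 0.2 0 0 0 0 0 0; 0.4 0 0 0 0 0 0"}}

```text
time_s: 26.6
eef_pos: [0.4925, -0.0546, 0.0538]
eef_rot: [-0.459, 0.461, 0.537, -0.537]
wrist_force: [1.2, 0.4, -1.8]
opening: 0.251
```

Call:
{"op": "apply_moves", "data": {"plan": "0.5 0 0 0 0 0 0; 0.5 0 0 0 0 0 0; 0.3 0 0 0 0 0 0; 0.1 0 0 0 0 0 0; 0 0 0 0 0 0 0"}}

```text
time_s: 27.1
eef_pos: [0.4812, 0.0156, 0.0534]
eef_rot: [-0.459, 0.459, 0.538, -0.538]
wrist_force: [-0.3, 0.0, -1.7]
opening: 0.251
```

```bash
python3 f.py
```

```text
t 27.1 tip H mm [-17.9242  51.0991  57.4896] F H [-0.2597  0.0796 -1.6755] yaw err 0.0013118988064909076
```

Insert left to about 38 mm, then slowly on to 58 mm.

Call:
{"op": "apply_moves", "data": {"plan": "-0.02 0 -0.16 0 0 0 0; 0 0 -0.32 0 0 0 0; 0 0 -0.32 0 0 0 0; 0 0 -0.24 0 0 0 0; 0 0 -0.08 0 0 0 0"}}

```text
time_s: 27.6
eef_pos: [0.5385, 0.0218, 0.0536]
eef_rot: [-0.459, 0.46, 0.538, -0.537]
wrist_force: [0.2, -0.4, -0.8]
opening: 0.25
```

Call:
{"op": "apply_moves", "data": {"plan": "0 0 -0.03 0 0 0 0; 0 0 -0.03 0 0 0 0; 0 0 -0.03 0 0 0 0; 0 0 -0.03 0 0 0 0; 0 0 -0.03 0 0 0 0"}}

```text
time_s: 28.1
eef_pos: [0.5433, 0.0241, 0.0532]
eef_rot: [0.459, -0.459, -0.538, 0.538]
wrist_force: [-1.3, 0.6, -2.6]
opening: 0.251
```

Call:
{"op": "apply_moves", "data": {"plan": "0 0 -0.03 0 0 0 0; 0 0 -0.03 0 0 0 0; 0 0 -0.03 0 0 0 0; 0 0 -0.03 0 0 0 0; 0 0 -0.03 0 0 0 0"}}

```text
time_s: 28.6
eef_pos: [0.5512, 0.0253, 0.0533]
eef_rot: [0.459, -0.459, -0.538, 0.538]
wrist_force: [-0.6, 0.3, -2.2]
opening: 0.255
```

```bash
python3 f.py; python3 look.py 9
```

```text
t 28.6 tip H mm [52.691  49.5414 57.2422] F H [-0.5691  0.3713 -2.2329] yaw err -0.00017967079815453535
t 28.6 pos [0.5512 0.0253 0.0533] F [-0.6203  0.2775 -2.2329] M [0.016  0.2239 0.037 ] op 0.255 q [-0.1693  0.3771  1.7899 -0.      0.9747 -1.8973]
tip pix [[225.7884 233.3623]] tip housing mm [52.691  49.5414 57.2422] yaw err -0.00017967079815453535
L hole corners [[135.0, 284.0], [182.0, 308.0], [178.0, 343.0], [132.0, 319.0]]
R hole corners [[350.0, 393.0], [399.0, 418.0], [393.0, 453.0], [345.0, 428.0]]
```

View pics/m9.png

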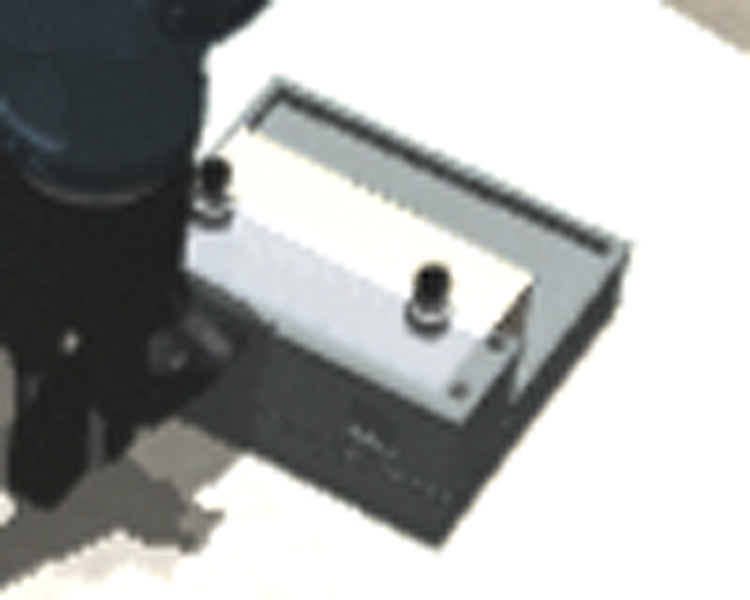

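Call:
{"op": "apply_moves", "data": {"plan": "0 0 -0.04 0 0 0 0; 0 0 -0.04 0 0 0 0; 0 0 -0.04 0 0 0 0; 0 0 -0.04 0 0 0 0; 0 0 -0.04 0 0 0 0"}}

```text
time_s: 29.15
eef_pos: [0.5612, 0.0268, 0.0533]
eef_rot: [0.459, -0.459, -0.538, 0.538]
wrist_force: [-0.8, 0.4, -1.7]
opening: 0.252
```

```bash
python3 f.py
```

```text
t 29.15 tip H mm [62.7994 49.516  57.3058] F H [-0.7669  0.4905 -1.6775] yaw err -0.00017102833654916716
```

Call:
{"op": "apply_moves", "data": {"plan": "0 0 0.4 0 0 0 0; 0 0 0.7 0 0 0 0; 0 0 0.5 0 0 0 0; -0.2 0 0 0 0 0 0; -0.4 0 0 0 0 0 0"}}

```text
time_s: 29.65
eef_pos: [0.4868, -0.0151, 0.0536]
eef_rot: [-0.459, 0.459, 0.538, -0.538]
wrist_force: [0.7, -1.1, -1.5]
opening: 0.247
```

Call:
{"op": "apply_moves", "data": {"plan": "-0.5 0 0 0 0 0 0; -0.5 0 0 0 0 0 0; -0.3 0 0 0 0 0 0; -0.1 0 0 0 0 0 0; 0 0 0 0 0 0 0"}}

```text
time_s: 30.15
eef_pos: [0.498, -0.0849, 0.0533]
eef_rot: [-0.459, 0.46, 0.538, -0.537]
wrist_force: [-0.4, 0.7, -1.7]
opening: 0.252
```

```bash
python3 f.py; python3 look.py 10
```

```text
t 30.15 tip H mm [-17.1423 -51.1045  57.3533] F H [-0.3146  0.7383 -1.7191] yaw err -0.0014085240781468167
t 30.15 pos [ 0.498  -0.0849  0.0533] F [-0.4264  0.6799 -1.7191] M [0.0636 0.0499 0.0209] op 0.252 q [-0.4044  0.2907  1.9096  0.0002  0.9411 -2.1313]
tip pix [[352.5929 451.8317]] tip housing mm [-17.1423 -51.1045  57.3533] yaw err -0.0014085240781468167
L hole corners [[135.0, 284.0], [182.0, 308.0], [178.0, 343.0], [132.0, 319.0]]
R hole corners [[350.0, 393.0], [399.0, 418.0], [393.0, 453.0], [345.0, 428.0]]
```

View pics/m10.png

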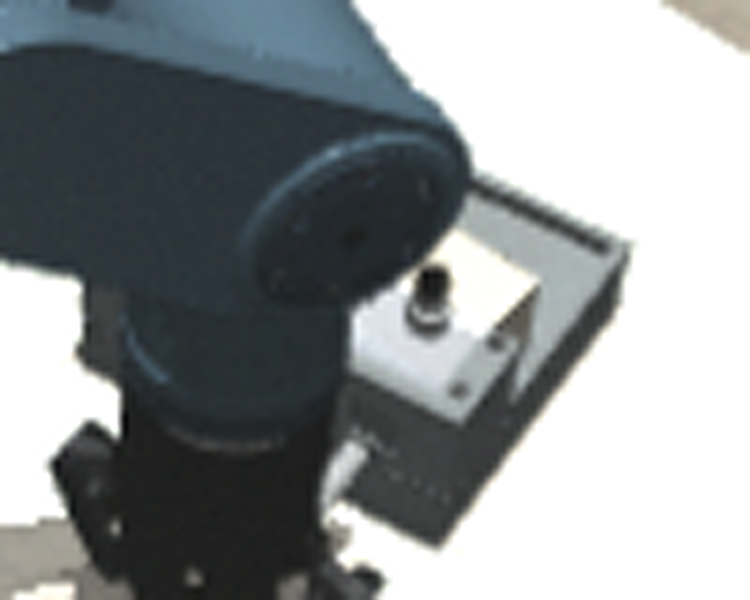

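Insert right to 45 mm, then slowly to about 64 mm.

Call:
{"op": "apply_moves", "data": {"plan": "0.02 0 -0.2 0 0 0 0; 0 0 -0.36 0 0 0 0; 0 0 -0.36 0 0 0 0; 0 0 -0.24 0 0 0 0; 0 0 -0.08 0 0 0 0"}}

```text
time_s: 30.7
eef_pos: [0.5601, -0.0729, 0.0534]
eef_rot: [-0.459, 0.459, 0.538, -0.538]
wrist_force: [-0.3, -1.0, -2.8]
opening: 0.25
```

Call:
{"op": "apply_moves", "data": {"plan": "0 0 -0.03 0 0 0 0; 0 0 -0.03 0 0 0 0; 0 0 -0.03 0 0 0 0; 0 0 -0.03 0 0 0 0; 0 0 -0.03 0 0 0 0"}}

```text
time_s: 31.2
eef_pos: [0.5658, -0.0728, 0.0533]
eef_rot: [0.459, -0.459, -0.538, 0.538]
wrist_force: [-0.3, -0.8, -1.4]
opening: 0.249
```

Call:
{"op": "apply_moves", "data": {"plan": "0 0 -0.04 0 0 0 0; 0 0 -0.04 0 0 0 0; 0 0 -0.04 0 0 0 0; 0 0 -0.04 0 0 0 0; 0 0 -0.04 0 0 0 0"}}

```text
time_s: 31.7
eef_pos: [0.5761, -0.071, 0.0532]
eef_rot: [0.459, -0.459, -0.538, 0.538]
wrist_force: [-0.8, -0.7, -1.7]
opening: 0.252
```

```bash
python3 f.py
```

```text
t 31.7 tip H mm [ 62.2113 -49.5075  57.2198] F H [-0.9048 -0.543  -1.7365] yaw err -0.0002236958195382388
```

Call:
{"op": "apply_moves", "data": {"plan": "0 0 0.4 0 0 0 0; 0 0 0.7 0 0 0 0; 0 0 0.5 0 0 0 0; 0.2 0 0.2 0 0 0 0; 0.4 0 0.1 0 0 0 0"}}

```text
time_s: 32.2
eef_pos: [0.4771, -0.057, 0.0536]
eef_rot: [-0.459, 0.46, 0.537, -0.537]
wrist_force: [-0.3, -0.2, -1.9]
opening: 0.244
```

Call:
{"op": "apply_moves", "data": {"plan": "0.5 0 0 0 0 0 0; 0.5 0 0 0 0 0 0; 0.5 0 0 0 0 0 0; 0.5 0 0 0 0 0 0; 0.5 0 0 0 0 0 0"}}

```text
time_s: 32.7
eef_pos: [0.4582, 0.0683, 0.0536]
eef_rot: [-0.459, 0.459, 0.538, -0.537]
wrist_force: [0.9, 0.0, -2.5]
opening: 0.256
```

```bash
python3 look.py 11 ; python3 -c "
from h import *
import cv2
cv2.imwrite('pics/top11.png',ctrl.camera('top')[:,:,::-1])
b=cv2.imread('pics/top11.png')[140:220,328:428]
cv2.imwrite('pics/t11.png',cv2.resize(cv2.convertScaleAbs(b,alpha=1.5),(750,600),interpolation=2))
plan([.435,.276,.06],.06,7,0)
"
```

```text
t 32.7 pos [0.4582 0.0683 0.0536] F [ 0.8686  0.0217 -2.4698] M [0.032  0.0393 0.0181] op 0.256 q [-0.1094  0.2091  2.0148  0.0004  0.9166 -1.8376]
tip pix [[ -4.4177 301.9315]] tip housing mm [-32.4462 106.5901  57.75  ] yaw err -0.000195040193897128
L hole corners [[135.0, 284.0], [182.0, 308.0], [178.0, 343.0], [132.0, 319.0]]
R hole corners [[350.0, 393.0], [399.0, 418.0], [393.0, 453.0], [345.0, 428.0]]
0.592 -0.019 -0.031 -0.000 0.119 0.001 0.000
0.593 -0.019 -0.023 -0.000 0.119 0.001 0.000
0.593 -0.019 -0.014 -0.000 0.119 0.001 0.000
0.593 -0.019 -0.006 -0.000 0.119 0.001 0.000
0.593 -0.019 0.003 -0.000 0.119 0.001 0.000
0.593 -0.019 0.011 -0.000 0.119 0.001 0.000
0.593 -0.019 0.020 -0.000 0.119 0.001 0.000
err now [-22.2986 206.382    6.673 ]
```

View pics/m11.png

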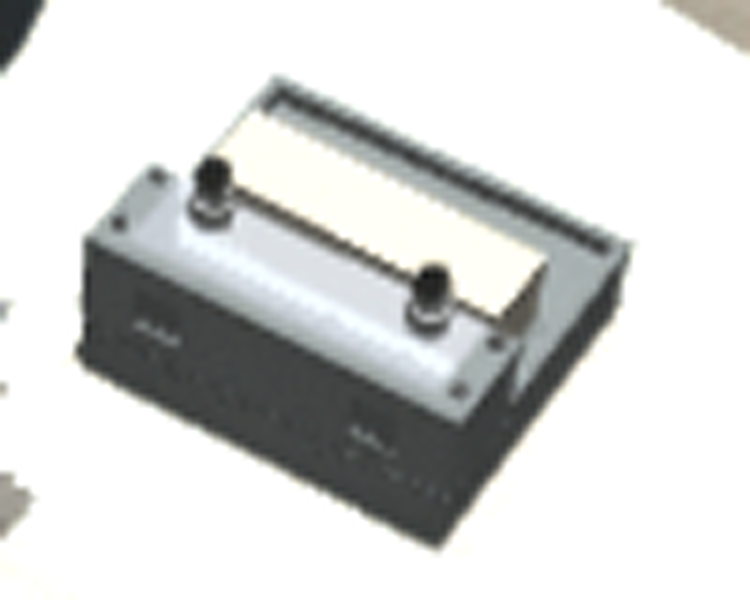

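View pics/t11.png

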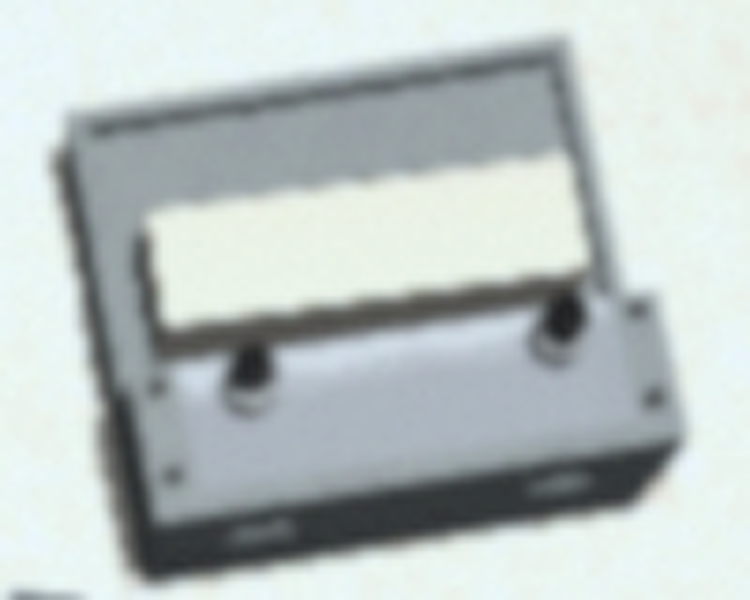

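The cassette stands out in the tray: its top corners are at (150,212), (565,155), (588,272) and (165,330) in the top crop, with a dark gap behind it. I'll put a number on its clearance.

```bash
python3 -c "
from h import *
P=[(20,70,40),(20,-70,40),(-20,-70,40),(-20,70,40)]
ot=uc([(150,212),(565,155),(588,272),(165,330)],[328,140],7.5)
os_=uc([(262,108),(545,262)],[345,195],7.5)
r0=place(H,(82,0,35))[0]
A=Rn.from_euler('z',-H[2]).as_matrix()
for ob in ([('top',P,ot)],[('top',P,ot),('side',P[:2],os_)]):
    f=lambda p: np.concatenate([(proj(c,place([*p,.035],Q))-uv).ravel() for c,Q,uv in ob])
    s=least_squares(f,[r0[0],r0[1],H[2]]).x
    print(s,f(s).round(1)); C=place([*s,.035],[(-20,70,0),(-20,-70,0)])
    print('rear corners H mm',((C-[H[0],H[1],0])@A.T*1000).round(1).tolist())
"
```

```text
[0.7032 0.0005 0.1382] [-0.8  0.2  0.5  0.1  0.4 -0.2 -0.2 -0.1]
rear corners H mm [[65.3, 71.7, 35.0], [62.6, -68.3, 35.0]]
[ 0.7032 -0.0001  0.1283] [-0.5 -0.1  0.9  0.3  0.7  0.1 -0.  -0.3 -1.2 -0.4  0.1 -0.9]
rear corners H mm [[65.9, 71.2, 35.0], [61.8, -68.8, 35.0]]
```

The rear corners are at x ≈ 62–66 mm and the mouth is at 50, so it is clear and matches the rod depths. Now I'll take the ejector back to its open spot on the bench.

Call:
{"op": "apply_moves", "data": {"plan": "0.59 0 -0.03 0 0.12 0 0; 0.59 0 -0.02 0 0.12 0 0; 0.59 0 -0.01 0 0.12 0 0; 0.59 0 0 0 0.12 0 0; 0.59 0 0 0 0.12 0 0"}}

```text
time_s: 33.3
eef_pos: [0.4424, 0.2147, 0.0535]
eef_rot: [-0.478, 0.479, 0.521, -0.52]
wrist_force: [-1.0, -0.1, -2.0]
opening: 0.249
```

Call:
{"op": "apply_moves", "data": {"plan": "0.59 0 0.01 0 0.12 0 0; 0.45 0.1 0.02 0 0.12 0 0; 0.1 0.2 0 0 0 0 0; 0 0.2 0 0 0 0 0; 0 0 0 0 0 0 0"}}

```text
time_s: 33.8
eef_pos: [0.4349, 0.2692, 0.0264]
eef_rot: [0.486, -0.485, -0.513, 0.515]
wrist_force: [0.2, -0.2, -2.5]
opening: 0.252
```

```bash
python3 look.py 12; python3 -c "
from h import *
import cv2
b=cv2.imread('pics/side12.png')[160:260,200:325]
cv2.imwrite('pics/s12.png',cv2.resize(cv2.convertScaleAbs(b,alpha=1.6),(750,600),interpolation=2))"
```

```text
t 33.8 pos [0.4349 0.2692 0.0264] F [ 0.2103 -0.218  -2.5498] M [-0.0682  0.0675  0.0063] op 0.252 q [ 0.3221  0.3555  1.8952 -0.0005  0.8947 -1.3047]
tip pix [[-369.4674  139.745 ]] tip housing mm [-24.5484 297.105   29.9577] yaw err -0.10107476106277419
L hole corners [[135.0, 284.0], [182.0, 308.0], [178.0, 343.0], [132.0, 319.0]]
R hole corners [[350.0, 393.0], [399.0, 418.0], [393.0, 453.0], [345.0, 428.0]]
```

View pics/s12.png

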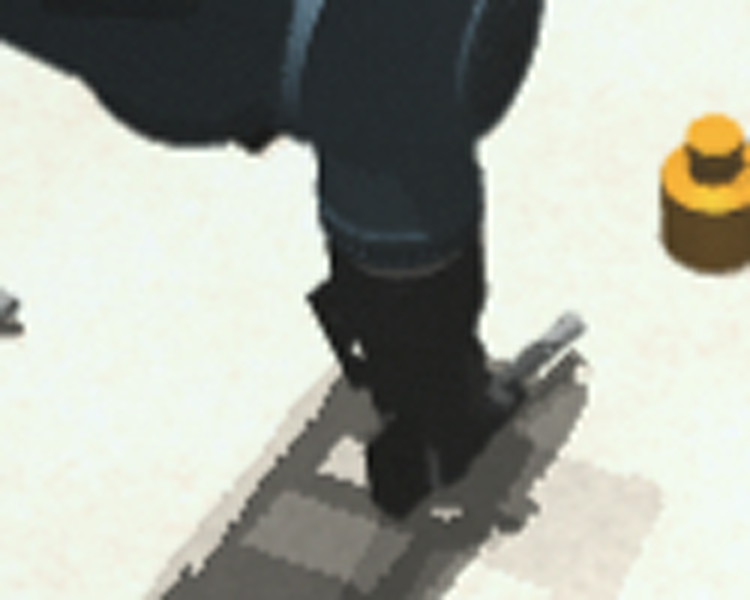

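Call:
{"op": "apply_moves", "data": {"plan": "0 0.05 0 0 0 0 0; 0 0.05 0 0 0 0 0; 0 0.03 0 0 0 0 0; 0 0.03 0 0 0 0 0; 0 0 0 0 0 0 0"}}

```text
time_s: 34.35
eef_pos: [0.4361, 0.2705, 0.0202]
eef_rot: [0.486, -0.486, -0.514, 0.514]
wrist_force: [0.6, 0.3, -1.6]
opening: 0.247
```

```bash
python3 -c "
from h import *
st()"
```

```text
t 34.35 pos [0.4361 0.2705 0.0202] F [ 0.6149  0.2888 -1.6495] M [ 0.022   0.0032 -0.0169] op 0.247 q [ 0.3236  0.3685  1.8942 -0.      0.879  -1.3035]
```

Call:
{"op": "apply_moves", "data": {"plan": "0 0.02 0 0 0 0 0; 0 0.02 0 0 0 0 0; 0 0.02 0 0 0 0 0; 0 0 0 0 0 0 0; 0 0 0 0 0 0 0"}}

```text
time_s: 34.85
eef_pos: [0.4363, 0.2707, 0.0179]
eef_rot: [-0.486, 0.486, 0.514, -0.514]
wrist_force: [-1.7, -2.4, 4.5]
opening: 0.251
```

```bash
python3 -c "
from h import *
st()"
```

```text
t 34.85 pos [0.4363 0.2707 0.0179] F [-1.6504 -2.4045  4.4758] M [-0.2097  0.6077 -0.0169] op 0.251 q [ 0.3239  0.3733  1.8938 -0.0001  0.8744 -1.3035]
```

It is on the bench with a 4.5 N light press. Release to 0.6, then rise.

Call:
{"op": "apply_moves", "data": {"plan": "0 0 0 0 0 0 0.6; 0 0 0 0 0 0 0.6; 0 0 0 0 0 0 0.6; 0 0 0 0 0 0 0.6; 0 0 0 0 0 0 0.6"}}

```text
time_s: 35.35
eef_pos: [0.4361, 0.2706, 0.0172]
eef_rot: [0.486, -0.486, -0.514, 0.514]
wrist_force: [0.4, -0.1, -0.3]
opening: 0.6
```

Call:
{"op": "apply_moves", "data": {"plan": "0 -0.2 0 0 0 0 0.6; 0 -0.5 0 0 0 0 0.6; 0 -0.8 0 0 0 0 0.6; 0 -0.8 0 0 0 0 0.6; 0 -0.8 0 0 0 0 0.6"}}

```text
time_s: 35.85
eef_pos: [0.4358, 0.2705, 0.1745]
eef_rot: [-0.486, 0.486, 0.514, -0.514]
wrist_force: [0.1, -0.1, -0.2]
opening: 0.602
```

Call:
{"op": "apply_moves", "data": {"plan": "0.3 0 0.6 0 0 0 0.6; 0.3 0 0.6 0 0 0 0.6; 0.3 0 0.6 0 0 0 0.6; 0 0 0 0 0 0 0.6; 0 0 0 0 0 0 0.6"}}

```text
time_s: 36.35
eef_pos: [0.3436, 0.3108, 0.1731]
eef_rot: [-0.485, 0.486, 0.515, -0.514]
wrist_force: [0.4, 0.7, 0.3]
opening: 0.6
```

```bash
python3 -c "
from h import *
import cv2
st()
for c in ('top','side'): cv2.imwrite(f'pics/{c}13.png',ctrl.camera(c)[:,:,::-1])
a=cv2.imread('pics/top13.png')[140:310,180:430]; b=cv2.imread('pics/side13.png')[130:300,200:450]
cv2.imwrite('pics/s13.png',cv2.resize(cv2.convertScaleAbs(cv2.hconcat([a,b]),alpha=1.4),(800,272),interpolation=2))"
```

```text
t 36.35 pos [0.3436 0.3108 0.1731] F [0.3597 0.7111 0.2697] M [-0.031   0.0122  0.0283] op 0.6 q [ 0.4784  0.0041  1.9476 -0.0003  1.1885 -1.1504]
```

View pics/s13.png

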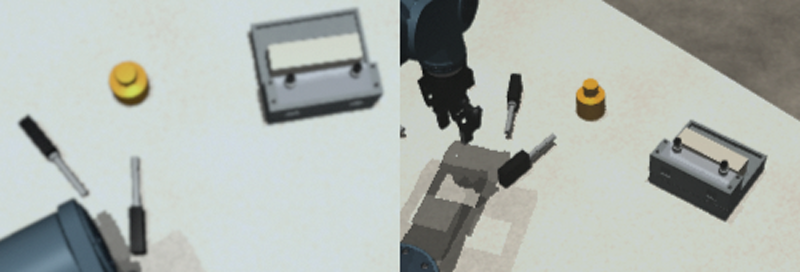

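View pics/side13.png

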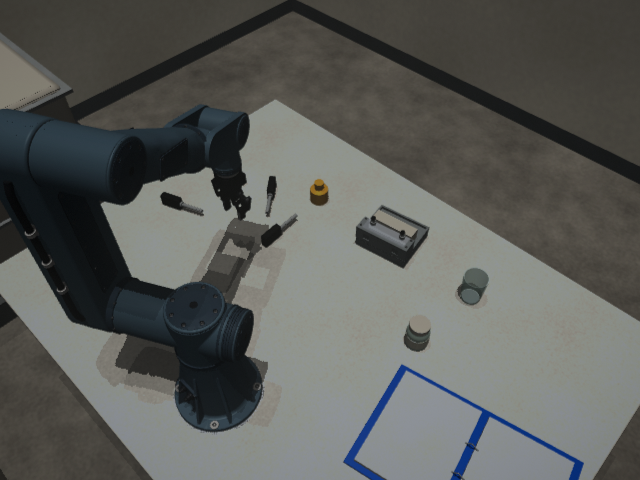

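The ejector lies on the bench at side-view pixel (280,230), clear of the gripper. The cassette is in the tray at (395,222), and the weight, jar and beaker show at the same pixels as at the start. Handing in.

```bash
python3 -c "
from bench import ctrl
print(ctrl.hand_in())"
```

```text
the job is handed in; nothing more can be done
None
```

The cassette is out of the pocket and flat on the tray, the ejector is back on the bench, and I handed the job in at about 36.5 s of the 67 s allowed.

- **Pushing:** I used the ejector nearest the base and pushed left and right in turn, four turns each. The highest push I read was about 14 N, on the first left turn. I only get a force reading at the end of each half-second move, so a brief peak in between could have been missed.
- **Cassette:** After the last push, a fit to the camera pictures put its two rear corners about 62 and 65 mm from the housing's back face. The pocket mouth is at 50 mm, so it is clear by about 12 mm or more. The rod's own depth (62–63 mm) agrees.
- **Ejector:** I lowered it until it touched the bench with about 4.5 N, released it on its underside close to where it started, and moved the gripper clear.
- **Other things:** In the last pictures the weight, jar and beaker had not moved. One look-alike ejector was hidden behind the arm, but I never went near it.
- **Disagreements:** None of the checks failed. The two camera fits of the cassette's angle differ by about 0.6 degrees, which does not affect the result.

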